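# Fit the missing detergent cartridge into the dosing unit

## Task

The detergent dosing unit on the washer is missing its middle cartridge: fit the fresh orange one into the gap between the blue and the green one. Holding it tilted, toe first, push its toe home under the front bar against the spring valve, then swing it down until the red catch snaps over the heel and it sits flat like its neighbours. Feel your way and never force it, do not shift the other two cartridges or knock the things around, and let go of everything at the end.

Things in the scene. Friction and masses are not known exactly. Their poses are not given: they have to be found in the camera images.
- fresh_mid (a point): fresh cartridge to be fitted: white plastic block, orange handle and label, 0.25 to 0.5 kg, standing upright. This point is its middle, 52 mm over its underside (total height 104). Axes: z up, x from toe to heel. The white block spans x -42 to +52 mm, y -22.5 to 22.5, its flat top 14 mm above this point. Heel: dark foot, x 52 to 60, y -14 to 14, lowest 14 mm, lower edge round
- fresh_handle (a point): middle of the fresh cartridge's orange handle (same axes), 16 mm towards the heel and 33 mm above fresh_mid: a solid block 40 mm long (x), 26 mm wide (y), rising 38 mm above the body's flat top; this point is 19 mm below its top. Grip it across its 40 mm length: the neighbours leave no room for fingers beside the body, only above it
- fresh_toe (a point): centre of the round nose of the fresh cartridge's toe (same axes), 54 mm in front of fresh_mid and 6 mm over the underside. The toe is a dark orange tongue 12 mm thick, y -14 to 14 mm, that stands 18 mm out of the body's front; its nose has radius 6 mm, so its tip is at x = -6 mm from here
- doser: the dosing unit, a pale grey base 210 mm (x) by 158 mm, fixed on the washer; origin under the centre of its middle bay, z up, x from the front (toes, robot's side) to the rear (heels; pump housing from x = 95 mm, 82 high). Bays at y = +47 (blue), 0 (empty), -47 mm (green), each with a dark cradle clamped up to 14 mm further forward or back on its track: feel for it, its place is not reported
- bay (a point): centre of the empty bay's track at cradle floor height, 24 mm above the deck; unit's axes. Cradle mid-track (it may stand d = -14 to 14 mm off: add d to x): front wall x = -61.5 mm, its lip reaches to -53, 14 to 19 above the floor; pocket 31 wide, webs to -45.5; a brass valve pin stands 5 out of the wall and must be held in (4 to 7 N) by the toe, or the heel fouls its stop (x = 61.5, 9 high)
- catch (a joint): red spring lever at the cradle's heel end, 26 mm wide, 40 mm high over the floor: 0 = sprung forward, latched; 0.3 = pushed right back. Its nose reaches to x = 55 mm + d, 15.5 mm above the floor, just over a seated heel. A heel laid on its 10 mm high slope stays up; about 6 to 12 N down at the heel push it past. Lip to nose is shorter than a cartridge: it enters only tilted 25 to 35 deg, toe first
- blue_mid (a point): the cartridge with blue handle in the bay on one side (y = +47 mm in the bay's axes), of the same shape, size and axes as the fresh one; this point is at its middle, 52 mm over its underside. It stands loose in its bay under its own catch, with 1.5 mm of play, and must be left as it is
- green_mid (a point): the cartridge with green handle on the other side (y = -47 mm), likewise; between the blue and green bodies there is a gap of about 49 mm for the 45 mm wide fresh one
- starch_mid (a point): bystander: a standing aerosol can, diameter 52 mm, 171 mm tall, white and green with green cap; this point is on its axis 85 mm up
- tin_mid (a point): bystander: a round flat tin with red lid, diameter 62 mm, 24 mm high; this point is at its middle
- dropper_mid (a point): bystander: a small brown dropper bottle, diameter 33 mm, 102 mm tall; this point is on its axis 50 mm up
- marker: bystander: a blue and white marker pen lying at the front, 135 mm long, 17 mm thick; origin on its underside at its middle

How it is judged:
By the outcome, as a careful person would: the job done as asked, in the order asked, and still so for the second after the job is handed in, with the robot touching nothing.
It also fails if it takes over 54 s, if anything falls off the work surface, if the arm or the gripper's body presses on something with over 40 N, if the wrist force passes 120 N, or if a joint passes its speed limit or range.

## Robot

A 7-joint arm with a two-finger parallel gripper is mounted at the origin on a cart in front of the work surface, level with it; the furniture and walls round the work are solid. World frame = base frame: x ahead of the robot, y to its left, z up, the work surface at z = 0. Lengths are in m, angles in rad, forces in N, time in s.
With the tool pointing down it reaches from about 0.425 to 0.925 m from the base axis. Payload 6.8 kg.
Tool frame: the origin (TCP) lies on the centre line of the jaws, within the pads' length; the fingertips stand 17 mm ahead of it and the grasp point (between the pads) lies 2 mm behind it (nose_length is the distance from the TCP to the fingertips, in m); z points along the fingers, x is the direction in which the jaws open and shut, and the axes are right-handed (so a half turn about z gives the same grasp; the last joint's range is limited). The gripper opens to 85 mm and grips with 20 to 120 N. Pads are 22 mm wide; open, the fingers measure 114 mm over their backs; the gripper's body (76 mm by 85 mm) begins 54 mm behind the grasp point. The pads swing forward as they close: fully open they stand 13 mm farther back than shut.
Start: joints at [-1.34, 0.477, 0.022, 1.555, -0.011, 1.109, -0.083], TCP at [0.224, 0.637, 0.248] pointing down, gripper open.
Joint ranges: [-2.96, 2.96], [-0.34, 2.1], [-1.41, 1.46], [0.24, 2.44], [-1.37, 4.51], [0.17, 1.92], [-2.96, 2.96]. Speed limits (rad/s): [2.39, 2.39, 3.14, 3.14, 3.14, 3.14, 3.14].

## Interface

Orientations are given as a unit quaternion [w, x, y, z].
In Python, from station import * gives the robot as it stands.
- The arm moves only by the tool send_rows, never from a script. Its argument "commands" is a list of rows, each an object with "translation": the shift along the tool's x, y, z in m, a list of three; "rot": the turn, a rotation vector about the tool's x, y, z in degrees, a list of three; "grip": the finger opening in m, from 0 to 0.0854. In form: [{"translation": [tx, ty, tz], "rot": [rx, ry, rz], "grip": grip}, ...]. A call has exactly 5 rows; each row shifts and turns the commanded pose from where the row before left it, along the tool's axes as they then stand; what a row does not reach is not made up. A row lasts 1/12 s, in which the tool goes at most 41.7 mm and 7.16 degrees, less where a joint would pass 70% of its speed; a pose out of reach is approached as far as the arm can. A call with a gripper value outside its range is refused whole. The fingers move at their own pace and stop on an object; "force" is the grip in N (left out, the last holds). Time passes only in rows, so rows that do not move let the fingers close, or fill a call up. It gives the time, the measured TCP pose, the force and the opening at its end, in the units of the state.
- get_obs(): the state, without advancing time (a new reading comes with each control period).
- read_camera(name): name is "side" or "top"; returns a dict with "pixels" (400x640x3 uint8, red, green, blue), "depth" (400x640 float32, m along the optical axis (not along the pixel's ray), 0 where there is no reading), "mtx" (3x3 intrinsics, pixels), "dist" ([k1, k2, p1, p2, k3] as OpenCV has them; the pictures are not rectified), "extrinsics" (4x4, takes a point from camera to world coordinates). Camera axes: x right, y up, looking along -z (the intrinsics and any distortion apply to the point x, -y, -z); pixel columns grow to the right and rows downward; lengths in m; the calibration is good to about 2 mm. A picture is of the moment at which its call begins.
- hand_in(): hands the job in, once; it reports no verdict.
The state is a dict: "t": time; "q": joint angles; "joint_vel": joint speeds; "joint_torque": joint torques, N m; "eef_pos": TCP position; "tool_rot": TCP orientation; "contact_force": force on the tool from outside, world axes, zero at the start; "torque": the same for the moment, N m; "gripper_width": opening from 0.0 (shut) to 1.0 (fully open).
Only numpy, scipy, OpenCV 4.12 (cv2) and the standard library are available. Lean on these libraries where they do the work, as an engineer would, in place of code of your own. Each camera call takes 0.05 s, during which the arm holds its last target.

## Working session

There is one attempt and no reset: what is moved stays moved. The work goes in short steps, Python scripts to look and compute and a tool call to move; the robot and the scene stay as the last step left them, time stands still between calls to the robot, and variables do not carry over. Pictures are saved under pics/ and viewed, and the job is handed in when it is done.

Besides the shell and the picture viewer there is one more tool, called after ">>>" as name([rows], argument=value, ...), one row to a line, values as JSON. send_rows: Moves the arm, as the interface text tells. Its arguments: {"type":"object","properties":{"commands":{"type":"array","items":{"type":"object","properties":{"translation":{"type":"array","items":{"type":"number"}},"rot":{"type":"array","items":{"type":"number"}},"grip":{"type":"number"}}}},"force":{"type":"number"}},"required":["commands"]}

```bash
ls; mkdir -p pics
python3 - <<'E'
from station import *
import cv2,numpy as np
print(get_obs())
for n in("side","top"):
    r=read_camera(n); cv2.imwrite(f"pics/{n}0.png",r["pixels"][:,:,::-1]); np.savez(f"{n}0.npz",**r)
    print(n,r["mtx"],r["dist"],r["extrinsics"])
E
```

```text
pics
{'t': 0.0, 'q': array([-1.34011129,  0.47784061,  0.02233686,  1.55642089, -0.01147863,
        1.10930112, -0.08308977]), 'joint_vel': array([-1.06155301e-03, -7.29152250e-06,  7.92128670e-04,  2.10826466e-04,
       -7.69263115e-04, -3.61927131e-04,  5.49501904e-05]), 'joint_torque': array([ 6.17401820e-04, -5.96441281e+01,  1.60842106e+00, -2.81201810e+01,
        1.25414820e-02,  9.03696287e-03,  2.51548721e-05]), 'eef_pos': array([0.22416311, 0.6361108 , 0.24731138]), 'tool_rot': array([ 5.93714465e-04,  8.16179694e-01,  5.77797420e-01, -7.03920995e-04]), 'contact_force': array([ 0.46108066, -0.05411936, -0.28897547]), 'torque': array([-0.01896661, -0.01197756, -0.00686173]), 'gripper_width': 0.999941265356223}
side [[369.76817637   0.         319.05745678]
 [  0.         369.76817637 200.16435031]
 [  0.           0.           1.        ]] [0.02393452 0.         0.         0.         0.        ] [[ 0.89855941  0.18857986 -0.39626838  0.17771443]
 [-0.43818249  0.43538741 -0.78640569 -0.72706541]
 [ 0.02422999  0.8802701   0.47385384  0.50757355]
 [ 0.          0.          0.          1.        ]]
top [[428.56092786   0.         320.89022996]
 [  0.         428.56092786 193.78522868]
 [  0.           0.           1.        ]] [-0.08290359  0.          0.          0.          0.        ] [[-0.0056376   0.99620547 -0.08684975  0.44859636]
 [-0.99996061 -0.00621151 -0.00633931 -0.03041179]
 [-0.00685472  0.0868106   0.99620125  1.39008804]
 [ 0.          0.          0.          1.        ]]
```

View pics/side0.png

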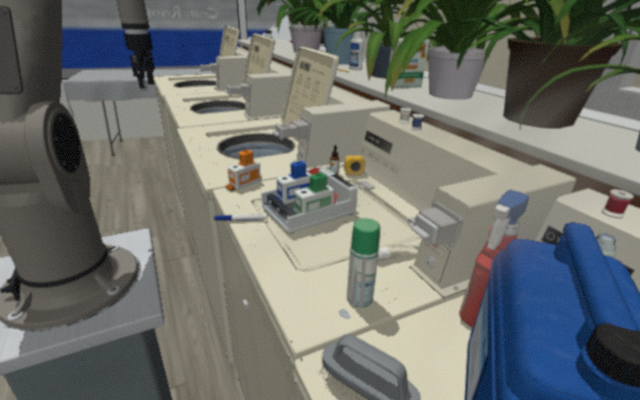

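View pics/top0.png

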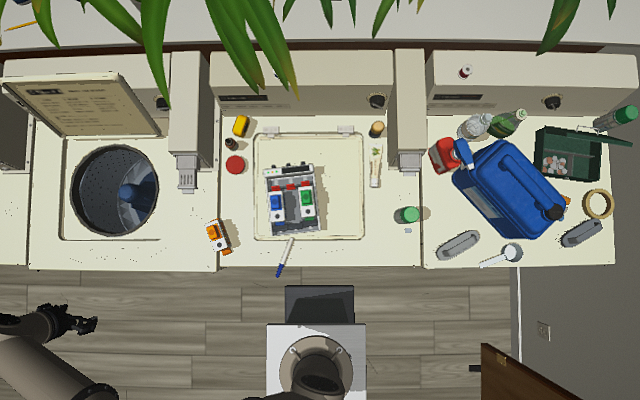

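The top view shows the orange cartridge at about (215,236) and the doser at about (292,200), with blue at (277,202) and green at (307,200). In the side view the cartridge is at (243,172) and the doser at (310,195). I'll zoom in next and build point clouds.

```bash
cat > h.py <<'E'
import cv2,numpy as np
from scipy.spatial.transform import Rotation as R
def cloud(r):
    d=r["depth"]; h,w=d.shape
    u,v=np.meshgrid(np.arange(w),np.arange(h))
    n=cv2.undistortPoints(np.stack([u,v],-1).reshape(-1,1,2).astype(np.float64),r["mtx"],r["dist"]).reshape(h,w,2)
    P=np.stack([n[...,0]*d,-n[...,1]*d,-d],-1)
    E=r["extrinsics"]; W=P@E[:3,:3].T+E[:3,3]; W[d<=0]=np.nan
    return W
def proj(r,p):
    E=r["extrinsics"]; c=(np.atleast_2d(p)-E[:3,3])@E[:3,:3]
    c=c*[1,-1,-1]
    return cv2.projectPoints(c.reshape(-1,1,3),np.zeros(3),np.zeros(3),r["mtx"],r["dist"])[0].reshape(-1,2)
E
python3 - <<'E'
from h import *
for n,b in(("side",(205,130,385,250)),("top",(190,110,340,285))):
    r=np.load(f"{n}0.npz"); im=r["pixels"][b[1]:b[3],b[0]:b[2],::-1]
    s=4 if n=="side" else 3.4
    cv2.imwrite(f"pics/{n}0z.png",cv2.resize(im,None,fx=s,fy=s,interpolation=cv2.INTER_CUBIC))
    W=cloud(r)
    hsv=cv2.cvtColor(r["pixels"],cv2.COLOR_RGB2HSV)
    H,S,V=hsv[...,0],hsv[...,1],hsv[...,2]
    for nm,m in(("orange",(H>5)&(H<17)&(S>180)&(V>120)),("blue",(H>105)&(H<125)&(S>170)&(V>90)),("green",(H>55)&(H<80)&(S>150)&(V>60)),("red",((H<4)|(H>175))&(S>170)&(V>90))):
        k=np.zeros_like(m);k[b[1]:b[3],b[0]:b[2]]=1; m=m&k
        nc,l,st,ce=cv2.connectedComponentsWithStats(m.astype(np.uint8))
        for i in range(1,nc):
            if st[i,4]>12:
                p=W[l==i]; p=p[~np.isnan(p[:,0])]
                print(n,nm,ce[i].round(1),st[i,4],np.median(p,0).round(3),np.percentile(p,5,axis=0).round(3),np.percentile(p,95,axis=0).round(3))
E
```

```text
side orange [244.2 156.1] 82 [0.438 0.298 0.097] [0.43  0.292 0.074] [0.458 0.31  0.104]
side blue [298.1 169.1] 157 [0.531 0.105 0.114] [0.519 0.101 0.096] [0.548 0.113 0.128]
side blue [222.1 217.4] 25 [0.322 0.111 0.013] [0.309 0.103 0.01 ] [0.338 0.116 0.014]
side green [316.4 177.7] 46 [0.542 0.016 0.126] [0.533 0.01  0.114] [0.557 0.024 0.129]
side green [364.4 240. ] 285 [ 0.481 -0.297  0.152] [ 0.473 -0.304  0.134] [ 0.501 -0.281  0.167]
top orange [214.6 231.9] 71 [0.447 0.302 0.1  ] [0.43  0.29  0.065] [0.465 0.314 0.108]
top orange [225.9 251.8] 33 [0.383 0.285 0.01 ] [0.376 0.273 0.007] [0.389 0.296 0.015]
top blue [274.7 202.4] 96 [0.532 0.114 0.127] [0.516 0.105 0.092] [0.553 0.126 0.132]
top blue [279.9 223.2] 20 [0.475 0.108 0.037] [0.472 0.098 0.033] [0.478 0.12  0.041]
top blue [278.8 270.4] 43 [0.325 0.113 0.013] [0.307 0.107 0.009] [0.341 0.123 0.018]
top green [305.8 197.2] 120 [0.549 0.022 0.126] [0.531 0.011 0.09 ] [0.568 0.035 0.131]
top green [309.3 218.3] 16 [0.49  0.015 0.035] [0.487 0.007 0.032] [0.493 0.026 0.041]
top red [234.7 164.5] 260 [0.665 0.256 0.023] [0.64  0.233 0.019] [0.689 0.281 0.028]
top red [305.1 183.1] 35 [0.599 0.028 0.055] [0.594 0.018 0.044] [0.604 0.037 0.066]
top red [290.3 186.6] 40 [0.588 0.075 0.053] [0.582 0.063 0.04 ] [0.595 0.084 0.063]
top red [275.2 188. ] 37 [0.584 0.122 0.053] [0.579 0.11  0.042] [0.59  0.132 0.068]
```

View pics/side0z.png

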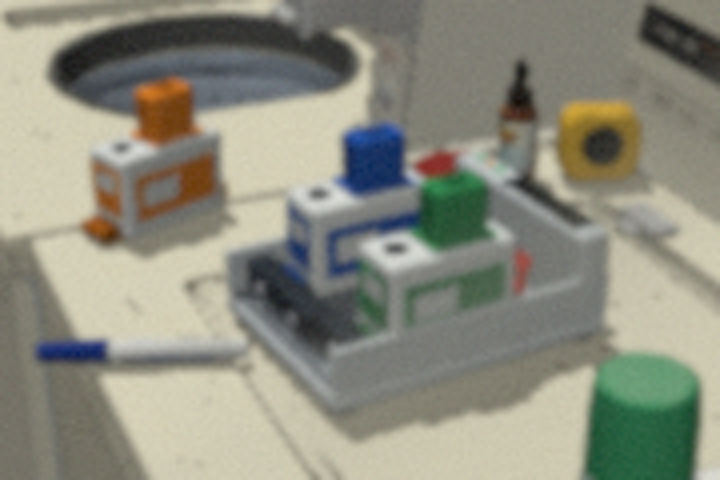

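View pics/top0z.png

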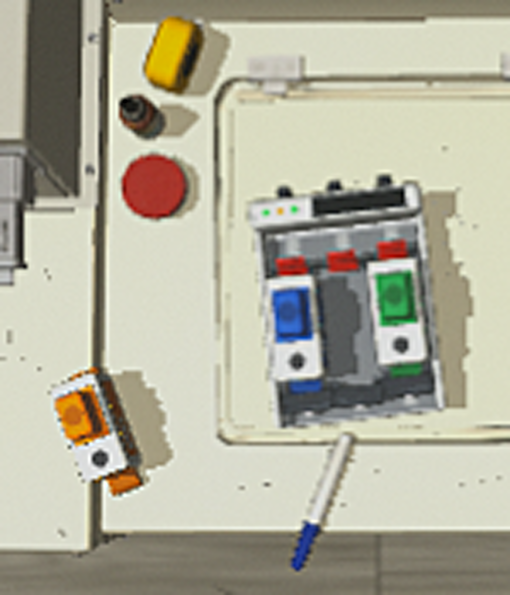

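Run:
```python
from h import *
r=np.load("top0.npz"); W=cloud(r)
np.set_printoptions(linewidth=250,suppress=True)
print((W[190:232,262:324:1,2]*1000).round(0)[::1].astype(int)[:, ::1][:40:2])
print("fresh");print((W[216:256,202:236,2]*1000).round(0).astype(int)[::2])
```

```text
[[-3 -6 -3 ... -1  1 -3]
 [-2 -6  0 ... -2 -2 -2]
 [-3  0 -1 ... -4 -1 -7]
 ...
 [-3  4 -1 ... -4 -2 -5]
 [-1 -3 -5 ... -3 -1 -3]
 [-7 -5 -6 ... -4 -1 -5]]
fresh
[[ -1  -4   3  -2  -3  -3  -5   0  -5   0  -4  -4  -2   2  -1  -3 -12 -28  -6  -1  -4  -4  -3  -3   3  -1  -1   1   2   1 -10  -3  -1  -4]
 [ -2   3  -1  -6  -2  -4  -4  -1  -3   2  -5  -1   1  -2  -7  17  12 -22  -4  -1  -2  -5  -8   2   1 -11  -1   1  -3  -1  -2  -6  -2  -2]
 [ -6  -7   0  -3  -2  -6  -4  -5  -4   2  14  63  67  61  66  68  59  48  36  19   3  -1   1  -7   0  -3  -3  -2  -3  -3   0  -3   0   1]
 [ -3  -2  -2  -4  -1  -3  66  59  65  61  65  67  64  64  66  68  60  61  45  33  14  -1  -3  -1  -5  -2   2   0  -2  -6  -3  -6  -3  -1]
 [ -4  -4  -4  64  65  66  67  62  65  68  69  68  67  65  69  65  66  65  55  39  27  16  -1   0  -3  -3  -6   3   0  -7  -5   0  -2  -3]
 [  2  -4  -2  66  69  65  67 104 104 102  99 102 101  89  75  70  64  68  63  53  40  23  10  -5  -7   2  -3  -8  -4  -3  -1  -2  -3  -1]
 [ -2  -3  -1  -1 100 102 106 106 108 105 103  99  99  95  83  67  69  62  64  55  48  32  24   5  -4  -
[... 1263 characters left out ...]
0   4  -2  -2  -3  -3]
 [ -6  -1  -4   1  -1  -1  -3  -2   0  -8   1  59  67  63  62  68  63  64  64  65  62  66  63  52  42  17  12  16   4  -2   1   1   0  -1]
 [  1   1  -2   4  -6   1   0   2  -4  -4  -4  -3  64  65  64  63  65  60  54  43  13   9  12  12  12  12   9  10  11   2  -5  -2  -2   3]
 [  2  -4  -6   3  -1  -3  -1   0  -5  -6  -8  -1  -4  -5   1 -14 -17 -29  -3  -6   7   9   7  10   8  10   8   7  15   4  -8   2  -2  -6]
 [ -7  -2  -3   1  -1   1  -5  -3  -5  -1  -2  -1  -2  -6  -6 -18 -24 -29  -8  -6  -3   9  14  11   7  -5  -2  -2  -3   1  -3  -1  -2  -2]]<stdin>:4: RuntimeWarning: invalid value encountered in cast
<stdin>:5: RuntimeWarning: invalid value encountered in cast
```

```bash
cat > fit.py <<'E'
from h import *
from scipy.optimize import minimize
# cartridge boxes in fresh_mid axes (x0,x1,y0,y1,z0,z1)
CART=[(-.042,.052,-.0225,.0225,-.052,.014),(-.004,.036,-.013,.013,.014,.052),(-.060,-.042,-.014,.014,-.052,-.040),(.052,.060,-.014,.014,-.052,-.038)]
def rays(r,mask):
    v,u=np.nonzero(mask)
    n=cv2.undistortPoints(np.stack([u,v],-1).reshape(-1,1,2).astype(float),r["mtx"],r["dist"]).reshape(-1,2)
    E=r["extrinsics"]; D=np.c_[n[:,0],-n[:,1],-np.ones(len(n))]@E[:3,:3].T
    return E[:3,3],D,r["depth"][v,u]
def cast(o,D,boxes,pos,rot):
    M=rot.as_matrix(); oo=(o-pos)@M; d=D@M
    best=np.full(len(D),np.inf)
    for b in boxes:
        lo=np.array(b[0::2]);hi=np.array(b[1::2])
        with np.errstate(divide='ignore'):
            t1=(lo-oo)/d;t2=(hi-oo)/d
        tn=np.minimum(t1,t2).max(1);tf=np.maximum(t1,t2).min(1)
        best=np.where((tn<tf)&(tn>0),np.minimum(best,tn),best)
    return best
def plane(o,D,z): return (z-o[2])/D[:,2]
def fit(rs,masks,boxes,p0,zfix,bgz=0,cap=.015,free3=False):
    L=[rays(r,m) for r,m in zip(rs,masks)]
    def cost(p):
        pos=np.array([p[0],p[1],zfix+(p[3] if len(p)>3 else 0)]);rot=R.from_euler('z',p[2])
        c=0
        for o,D,z in L:
            t=np.minimum(cast(o,D,boxes,pos,rot),plane(o,D,bgz))
            e=np.abs(t-z); c+=np.minimum(e,cap)[z>0].sum()
        return c
    best=None
    for k in range(3):
        x0=p0 if best is None else best.x
        s=np.eye(len(p0))*([.006,.006,.06]+[.004]*(len(p0)-3))
        q=minimize(cost,x0,method='Nelder-Mead',options=dict(initial_simplex=np.vstack([x0,x0+s]),xatol=1e-5,fatol=1e-6))
        if best is None or q.fun<best.fun: best=q
    return best
E
python3 - <<'E'
from fit import *
rt=np.load("top0.npz");rsd=np.load("side0.npz")
rt={k:rt[k] for k in rt};rsd={k:rsd[k] for k in rsd}
def masks(c,zr=(-.01,.2),rad=.09):
    ms=[]
    for r in(rt,rsd):
        W=cloud(r); ms.append((np.hypot(W[...,0]-c[0],W[...,1]-c[1])<rad)&(W[...,2]>zr[0])&(W[...,2]<zr[1]))
    return ms
c=(.43,.3); m=masks(c)
for nm,rs,mm in(("both",[rt,rsd],m),("top",[rt],m[:1]),("side",[rsd],m[1:])):
    for b in (0,-.002):
        q=fit(rs,mm,CART,np.array([.432,.295,.3,0]),.052,bgz=b); print("fresh",nm,b,q.x.round(4),q.fun/sum(x.sum() for x in mm))
for nm,c in(("blue",(.52,.113)),("green",(.535,.02))):
    m=masks(c,(.07,.2),.075)
    for n2,rs,mm in(("both",[rt,rsd],m),("top",[rt],m[:1]),("side",[rsd],m[1:])):
        q=fit(rs,mm,CART,np.array([c[0],c[1],.15,0]),.076,bgz=-.5); print(nm,n2,q.x.round(4),q.fun/sum(x.sum() for x in mm))
E
```

```text
fresh both 0 [ 0.4322  0.3037  0.3698 -0.0011] 0.0034231819503541374
fresh both -0.002 [ 0.4326  0.3038  0.37   -0.0009] 0.002494465674713099
fresh top 0 [ 0.4327  0.3033  0.3748 -0.001 ] 0.002991504993317583
fresh top -0.002 [ 0.4329  0.3032  0.3706 -0.0013] 0.002455442860259801
fresh side 0 [ 0.4317  0.3051  0.3535 -0.001 ] 0.003695515983368937
fresh side -0.002 [ 0.4322  0.3051  0.356  -0.0008] 0.0022133631661299417
blue both [ 5.218e-01  1.158e-01  1.018e-01 -4.000e-04] 0.0024402713416062007
blue top [ 0.5217  0.1156  0.104  -0.0007] 0.0032713321179920454
blue side [ 5.223e-01  1.153e-01  1.030e-01 -4.000e-04] 0.0017282151144557075
green both [ 5.362e-01  2.270e-02  1.009e-01 -4.000e-04] 0.002701523072103717
green top [ 5.361e-01  2.270e-02  1.057e-01 -5.000e-04] 0.002673209286058772
green side [ 5.369e-01  2.240e-02  1.055e-01 -3.000e-04] 0.002630789099353116
```

Run:
```python
from fit import *
r=np.load("top0.npz"); W=cloud(r); px=r["pixels"]
yaw=.103;c,s=np.cos(yaw),np.sin(yaw);M=np.array([[c,s],[-s,c]])
C=np.array([.529,.0692]); 
print("blue rel",M@(np.array([.5219,.1156])-C),"green rel",M@(np.array([.5363,.0226])-C))
hsv=cv2.cvtColor(px,cv2.COLOR_RGB2HSV)
H,S,V=[hsv[...,i].astype(int) for i in range(3)]
m=((H<4)|(H>175))&(S>120)&(V>70)
L=(W[...,:2]-C)@M.T
for nm,y0 in(("blue",.047),("mid",0),("green",-.047)):
    k=m&(abs(L[...,1]-y0)<.022)&(abs(L[...,0]-.06)<.04)
    p=np.c_[L[k],W[k][:,2]]*1000
    print(nm,k.sum(),"xmed",np.median(p,0).round(1),"x5/95",np.percentile(p[:,0],[5,25,75,95]).round(1),"top",np.median(p[p[:,2]>58],0).round(1),(p[:,2]>58).sum(), "mean",p.mean(0).round(1))
# rectified upscaled doser view via homography on plane z
def rect(z,f):
    xs=np.arange(-.13,.14,.0005);ys=np.arange(.1,-.1,-.0005)
    Y,X=np.meshgrid(ys,xs[::-1]); 
    P=np.stack([X,Y],-1)@M+C; P=np.dstack([P,np.full(X.shape,z)])
    uv=proj(r,P.reshape(-1,3)).reshape(*X.shape,2).astype(np.float32)
    im=cv2.remap(px,uv[...,0],uv[...,1],cv2.INTER_CUBIC)
    for g in range(-12,14): 
        row=int((.14-g*.01)/.0005); cv2.line(im,(0,row),(4 if g%5 else 12,row),(255,0,0),1)
    cv2.imwrite(f,im[:,:,::-1])
rect(.024,"pics/rect24.png");rect(.064,"pics/rect64.png")
Lz=W[...,2]
k=(Lz>.07)&(Lz<.1)&(L[...,0]>.08)&(L[...,0]<.16)&(abs(L[...,1])<.1)
p=L[k]*1000;print("housing top x",np.percentile(p[:,0],[1,5,50,95,99]),"y",np.percentile(p[:,1],[1,5,95,99]),np.median(Lz[k]))
```

```text
blue rel [-0.00229162  0.0468841 ] green rel [ 0.00246999 -0.0471036 ]
blue 45 xmed [60.4 46.5 53.1] x5/95 [54.9 57.9 64.1 66.5] top [65.2 48.5 63.8] 13 mean [60.7 46.4 52.9]
mid 48 xmed [60.2 -0.2 54. ] x5/95 [54.5 57.  64.  67. ] top [65.4 -0.2 61.9] 16 mean [60.5 -0.4 52. ]
green 42 xmed [ 65.5 -47.8  54.9] x5/95 [60.2 62.7 68.8 71.7] top [ 69.6 -46.4  61.8] 15 mean [ 65.8 -47.6  53.4]
housing top x [ 96.68484351  97.36338936 108.38281638 120.7185807  122.72171098] y [-75.91825311 -69.37970235  69.78005367  76.51925375] 0.08111418593864372
```

View pics/rect24.png

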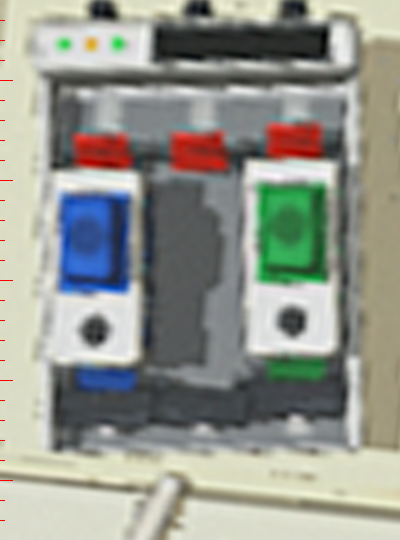

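```bash
cat > plan.py <<'E'
from h import *
from station import *
import json
def tilt_rot(yaw,tilt):
    # cartridge frame rot: yaw about z, then heel-up tilt (x axis rises) ; tool x = cart x, tool z = -cart z
    C=R.from_euler('z',yaw)*R.from_euler('y',-tilt)
    return C, C*R.from_euler('x',np.pi)
def cur(cmd=None):
    o=get_obs(); w,x,y,z=o["tool_rot"]; return np.array(o["eef_pos"]),R.from_quat([x,y,z,w]),o
def rows(p0,r0,p1,r1,n,grip,ease=False):
    dv=(r0.inv()*r1).as_rotvec(); out=[];p=p0.copy();r=r0
    for i in range(n):
        s=(i+1)/n
        pt=p0+(p1-p0)*s; rt=r0*R.from_rotvec(dv*s)
        t=np.round(r.inv().apply(pt-p),4); a=np.round(np.degrees((r.inv()*rt).as_rotvec()),2)
        p=p+r.apply(t); r=r*R.from_rotvec(np.radians(a))
        out.append(dict(translation=t.tolist(),rot=a.tolist(),grip=grip))
    return out
def show(o):
    for i in range(0,len(o),5): print(json.dumps(o[i:i+5]))
E
python3 - <<'E'
from plan import *
p,r,o=cur(); print(o['contact_force'])
_,t=tilt_rot(.37,0)
show(rows(p,r,np.array([.4475,.3095,.20]),t,15,.0854))
E
```

```text
[0.12288957 0.18896625 0.39697271]
[{"translation": [-0.0156, 0.0213, 0.0032], "rot": [0.0, 0.01, 3.29], "grip": 0.0854}, {"translation": [-0.0143, 0.0221, 0.0032], "rot": [0.01, 0.0, 3.3], "grip": 0.0854}, {"translation": [-0.0131, 0.0229, 0.0032], "rot": [-0.0, 0.01, 3.29], "grip": 0.0854}, {"translation": [-0.0117, 0.0237, 0.0031], "rot": [0.0, 0.0, 3.29], "grip": 0.0854}, {"translation": [-0.0103, 0.0243, 0.0032], "rot": [0.0, 0.01, 3.29], "grip": 0.0854}]
[{"translation": [-0.0089, 0.0248, 0.0032], "rot": [0.01, 0.0, 3.3], "grip": 0.0854}, {"translation": [-0.0075, 0.0253, 0.0032], "rot": [0.0, 0.01, 3.29], "grip": 0.0854}, {"translation": [-0.006, 0.0257, 0.0031], "rot": [0.0, 0.01, 3.29], "grip": 0.0854}, {"translation": [-0.0045, 0.026, 0.0032], "rot": [0.01, 0.0, 3.29], "grip": 0.0854}, {"translation": [-0.0031, 0.0262, 0.0032], "rot": [-0.0, 0.01, 3.3], "grip": 0.0854}]
[{"translation": [-0.0015, 0.0263, 0.0031], "rot": [0.0, 0.0, 3.29], "grip": 0.0854}, {"translation": [-0.0, 0.0264, 0.0032], "rot": [0.01, 0.01, 3.29], "grip": 0.0854}, {"translation": [0.0015, 0.0263, 0.0032], "rot": [-0.0, 0.0, 3.29], "grip": 0.0854}, {"translation": [0.003, 0.0262, 0.0031], "rot": [0.0, 0.01, 3.3], "grip": 0.0854}, {"translation": [0.0046, 0.026, 0.0032], "rot": [0.0, 0.0, 3.29], "grip": 0.0854}]
```

>>> send_rows([
  {"translation":[-0.0156,0.0213,0.0032],"rot":[0,0,3.3],"grip":0.0854},
  {"translation":[-0.0143,0.0221,0.0032],"rot":[0,0,3.3],"grip":0.0854},
  {"translation":[-0.0131,0.0229,0.0032],"rot":[0,0,3.3],"grip":0.0854},
  {"translation":[-0.0117,0.0237,0.0032],"rot":[0,0,3.3],"grip":0.0854},
  {"translation":[-0.0103,0.0243,0.0032],"rot":[0,0,3.3],"grip":0.0854},
])

```text
t: 0.52
eef_pos: [0.2992, 0.5263, 0.2317]
tool_rot: [0.0, 0.891, 0.453, -0.0]
contact_force: [-0.2, -0.5, -0.9]
gripper_width: 1.0
```

>>> send_rows([
  {"translation":[-0.0089,0.0248,0.0032],"rot":[0,0,3.3],"grip":0.0854},
  {"translation":[-0.0075,0.0253,0.0032],"rot":[0,0,3.3],"grip":0.0854},
  {"translation":[-0.006,0.0257,0.0032],"rot":[0,0,3.3],"grip":0.0854},
  {"translation":[-0.0045,0.026,0.0032],"rot":[0,0,3.3],"grip":0.0854},
  {"translation":[-0.003,0.0262,0.0032],"rot":[0,0,3.3],"grip":0.0854},
])

```text
t: 0.93
eef_pos: [0.3736, 0.4175, 0.2159]
tool_rot: [0.0, 0.947, 0.321, -0.0]
contact_force: [0.8, -0.3, 0.4]
gripper_width: 0.998
```

>>> send_rows([
  {"translation":[-0.0015,0.0263,0.0032],"rot":[0,0,3.3],"grip":0.0854},
  {"translation":[0,0.0264,0.0032],"rot":[0,0,3.3],"grip":0.0854},
  {"translation":[0.0015,0.0263,0.0032],"rot":[0,0,3.3],"grip":0.0854},
  {"translation":[0.003,0.0262,0.0032],"rot":[0,0,3.3],"grip":0.0854},
  {"translation":[0.0046,0.026,0.0032],"rot":[0,0,3.3],"grip":0.0854},
])

```text
t: 1.35
eef_pos: [0.4478, 0.3086, 0.1999]
tool_rot: [0.0, 0.983, 0.182, -0.0]
contact_force: [0.9, 0.3, 0.6]
gripper_width: 1.0
```

Run:
```python
from plan import *
p,r,o=cur(); print(o['t'],p,o['q'].round(3),o['contact_force'],np.degrees(np.arctan2(*r.as_matrix()[[1,0],0])))
_,t=tilt_rot(.37,0)
show(rows(p,r,np.array([.4475,.3095,.115]),t,5,.0854))
c=read_camera("top"); cv2.imwrite("pics/t1.png",cv2.resize(c["pixels"][170:320,120:320,::-1],None,fx=4,fy=4)); np.savez("t1.npz",**c)
```

```text
1.35 [0.44778994 0.30863205 0.19992175] [-0.965  0.323  0.303  1.936 -0.122  0.9   -0.236] [0.85170138 0.31797441 0.55070546] 20.93325982933685
[{"translation": [0.0, -0.0002, 0.017], "rot": [0.0, 0.01, -0.05], "grip": 0.0854}, {"translation": [0.0, -0.0002, 0.017], "rot": [0.0, 0.0, -0.06], "grip": 0.0854}, {"translation": [0.0, -0.0002, 0.017], "rot": [0.0, 0.01, -0.05], "grip": 0.0854}, {"translation": [0.0001, -0.0001, 0.0169], "rot": [0.0, 0.0, -0.05], "grip": 0.0854}, {"translation": [-0.0, -0.0002, 0.017], "rot": [0.01, 0.01, -0.06], "grip": 0.0854}]
```

View pics/t1.png

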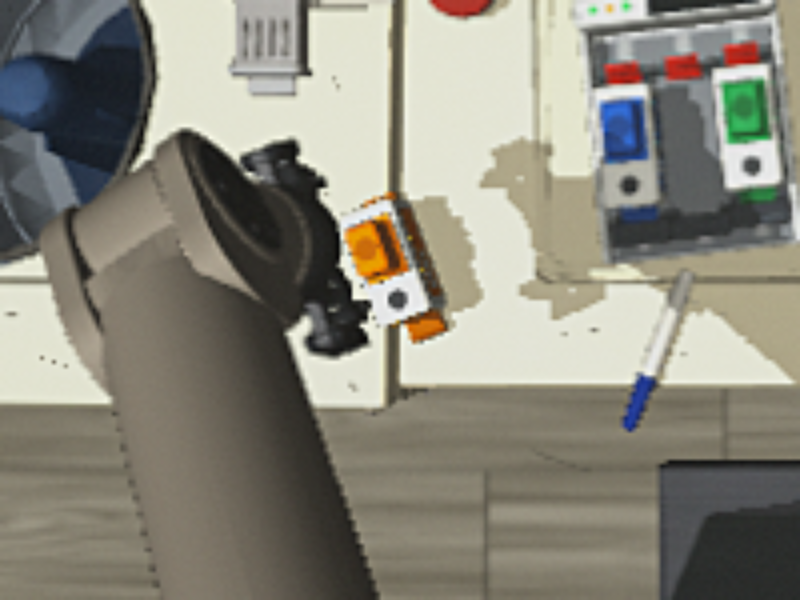

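The view shows the gripper above the cartridge, which is at about (380,250). The sideways offset fits the parallax at that height. Descending now.

>>> send_rows([
  {"translation":[0,-0.0002,0.017],"rot":[0,0,-0.05],"grip":0.0854},
  {"translation":[0,-0.0002,0.017],"rot":[0,0,-0.05],"grip":0.0854},
  {"translation":[0,-0.0002,0.017],"rot":[0,0,-0.05],"grip":0.0854},
  {"translation":[0,-0.0002,0.017],"rot":[0,0,-0.05],"grip":0.0854},
  {"translation":[0,-0.0001,0.017],"rot":[0,0,-0.05],"grip":0.0854},
])

```text
t: 1.82
eef_pos: [0.4469, 0.3108, 0.1143]
tool_rot: [0.0, 0.983, 0.185, -0.0]
contact_force: [-0.3, 0.5, 0.5]
gripper_width: 1.001
```

>>> send_rows([
  {"translation":[0,0,0.0065],"rot":[0,0,0],"grip":0.0854},
  {"translation":[0,0,0.0065],"rot":[0,0,0],"grip":0.0854},
  {"translation":[0,0,0.0065],"rot":[0,0,0],"grip":0.0854},
  {"translation":[0,0,0.0065],"rot":[0,0,0],"grip":0.0854},
  {"translation":[0,0,0],"rot":[0,0,0],"grip":0.0854},
])

```text
t: 2.23
eef_pos: [0.4468, 0.3106, 0.0886]
tool_rot: [0.0, 0.983, 0.185, -0.0]
contact_force: [-0.8, 0.4, 0.3]
gripper_width: 1.002
```

Run:
```python
from plan import *
p,r,o=cur(); print(o['t'],p,o['contact_force'],np.degrees(r.as_euler('ZYX')))
c=read_camera("side"); cv2.imwrite("pics/s1.png",cv2.resize(c["pixels"][100:230,180:340,::-1],None,fx=5,fy=5,interpolation=cv2.INTER_CUBIC))
```

```text
2.2333 [0.44683604 0.31056869 0.08857692] [-0.75204207  0.43614677  0.33709976] [2.13433090e+01 5.36711970e-02 1.79982934e+02]
```

View pics/s1.png

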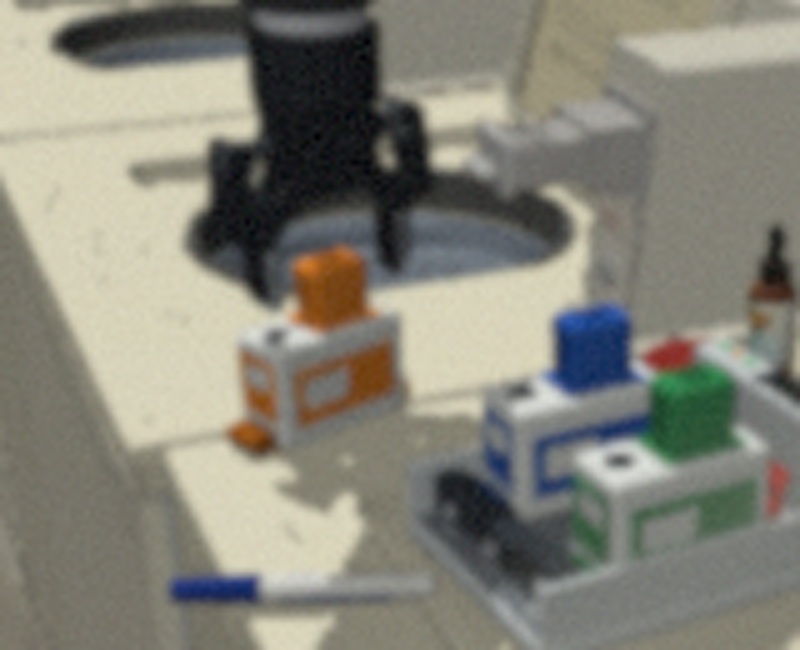

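The fingers straddle the orange handle, now at about (330,285). Closing the gripper.

>>> send_rows([
  {"translation":[0,0,0],"rot":[0,0,0],"grip":0.06},
  {"translation":[0,0,0],"rot":[0,0,0],"grip":0.045},
  {"translation":[0,0,0],"rot":[0,0,0],"grip":0.035},
  {"translation":[0,0,0],"rot":[0,0,0],"grip":0.03},
  {"translation":[0,0,0],"rot":[0,0,0],"grip":0.03},
], force=80)

```text
t: 2.7
eef_pos: [0.4473, 0.3109, 0.0899]
tool_rot: [-0.0, 0.983, 0.185, 0.0]
contact_force: [-1.8, -0.3, 4.6]
gripper_width: 0.457
```

>>> send_rows([
  {"translation":[0,0,0],"rot":[0,0,0],"grip":0.03},
  {"translation":[0,0,0],"rot":[0,0,0],"grip":0.03},
  {"translation":[0,0,0],"rot":[0,0,0],"grip":0.03},
  {"translation":[0,0,-0.002],"rot":[0,0,0],"grip":0.03},
  {"translation":[0,0,-0.003],"rot":[0,0,0],"grip":0.03},
])

```text
t: 3.12
eef_pos: [0.4467, 0.3103, 0.094]
tool_rot: [0.0, 0.983, 0.185, -0.001]
contact_force: [-0.1, -0.9, -3.5]
gripper_width: 0.454
```

Run:
```python
from plan import *
p,r,o=cur(); print(o['t'],p,o['contact_force'],np.degrees(r.as_euler('ZYX')),o['gripper_width']*85.4,o['q'].round(3))
```

```text
3.1167 [0.44665434 0.31034529 0.09396604] [-0.09309314 -0.93373372 -3.45172092] [2.13413563e+01 6.96094573e-02 1.79973564e+02] 38.77431617557236 [-0.925  0.477  0.257  2.009 -0.187  0.679 -0.177]
```

```bash
cat >> plan.py <<'E'
YAW=.103; C0=np.array([.529,.0692]); X0=-.0041; FLOOR=.024
# in-hand: cart mid in tool frame
MID=np.array([-.016,.001,.037])
NOSE_L=np.array([-.054,0,-.046])
def nose_to_tcp(nx,ny,nz,tilt,yaw=YAW,mid=None):
    """nose pos: nx relative to cradle centre (d-adjusted), ny lateral, nz above floor"""
    mid=MID if mid is None else mid
    C,T=tilt_rot(yaw,np.radians(tilt))
    ez=R.from_euler('z',YAW)
    n=np.r_[C0,FLOOR]+ez.apply([nx+X0,ny,nz])
    m=n-C.apply(NOSE_L)
    return m-T.apply(mid),T
def tcp_to_nose(p,r,mid=None):
    mid=MID if mid is None else mid
    Cr=r*R.from_euler('x',-np.pi)
    m=p+r.apply(mid); n=m+Cr.apply(NOSE_L)
    ez=R.from_euler('z',YAW)
    l=ez.inv().apply(n-np.r_[C0,FLOOR])-[X0,0,0]
    e=(ez.inv()*Cr).as_euler('ZYX',degrees=True)
    return l,-e[1],e[0],e[2]
E
python3 - <<'E'
from plan import *
p,r,o=cur(); 
pa=p+[0,0,.166]
show(rows(p,r,pa,r,10,.03))
t,T=nose_to_tcp(-.044,0,.135,30)
print(t, tcp_to_nose(t,T))
show(rows(pa,r,t,T,15,.03))
E
```

```text
[{"translation": [-0.0, 0.0, -0.0166], "rot": [0.0, 0.0, 0.0], "grip": 0.03}, {"translation": [-0.0, 0.0, -0.0166], "rot": [0.0, 0.0, 0.0], "grip": 0.03}, {"translation": [-0.0001, 0.0, -0.0166], "rot": [0.0, 0.0, 0.0], "grip": 0.03}, {"translation": [0.0, 0.0, -0.0166], "rot": [0.0, 0.0, 0.0], "grip": 0.03}, {"translation": [-0.0, 0.0, -0.0166], "rot": [0.0, 0.0, 0.0], "grip": 0.03}]
[{"translation": [-0.0, 0.0, -0.0166], "rot": [0.0, 0.0, 0.0], "grip": 0.03}, {"translation": [-0.0, 0.0001, -0.0166], "rot": [0.0, 0.0, 0.0], "grip": 0.03}, {"translation": [-0.0001, -0.0, -0.0166], "rot": [0.0, 0.0, 0.0], "grip": 0.03}, {"translation": [0.0, -0.0, -0.0166], "rot": [0.0, 0.0, 0.0], "grip": 0.03}, {"translation": [-0.0, -0.0, -0.0166], "rot": [0.0, 0.0, 0.0], "grip": 0.03}]
[0.50007254 0.06721522 0.26588011] (array([-4.40000000e-02,  8.95977634e-19,  1.35000000e-01]), np.float64(29.999999999999993), np.float64(0.0), np.float64(0.0))
[{"translation": [-0.0026, 0.0164, -0.0004], "rot": [-0.27, 1.99, 1.01], "grip": 0.03}, {"translation": [-0.0023, 0.0164, -0.0004], "rot": [-0.26, 1.99, 1.0
[... 428 characters left out ...]
 1.0], "grip": 0.03}, {"translation": [-0.0005, 0.0166, -0.0002], "rot": [-0.27, 1.99, 1.01], "grip": 0.03}, {"translation": [-0.0002, 0.0166, -0.0001], "rot": [-0.26, 1.99, 1.01], "grip": 0.03}, {"translation": [0.0002, 0.0166, -0.0001], "rot": [-0.27, 1.99, 1.0], "grip": 0.03}]
[{"translation": [0.0004, 0.0166, -0.0], "rot": [-0.27, 1.99, 1.01], "grip": 0.03}, {"translation": [0.0007, 0.0166, 0.0001], "rot": [-0.27, 2.0, 1.01], "grip": 0.03}, {"translation": [0.001, 0.0165, 0.0002], "rot": [-0.26, 1.99, 1.0], "grip": 0.03}, {"translation": [0.0013, 0.0166, 0.0004], "rot": [-0.27, 1.99, 1.01], "grip": 0.03}, {"translation": [0.0015, 0.0165, 0.0004], "rot": [-0.27, 1.99, 1.0], "grip": 0.03}]
```

>>> send_rows([
  {"translation":[0,0,-0.008],"rot":[0,0,0],"grip":0.03},
  {"translation":[0,0,-0.0166],"rot":[0,0,0],"grip":0.03},
  {"translation":[0,0,-0.0166],"rot":[0,0,0],"grip":0.03},
  {"translation":[0,0,-0.0166],"rot":[0,0,0],"grip":0.03},
  {"translation":[0,0,-0.0166],"rot":[0,0,0],"grip":0.03},
])

```text
t: 3.53
eef_pos: [0.447, 0.3104, 0.1698]
tool_rot: [0.0, 0.983, 0.185, -0.0]
contact_force: [-0.4, -0.0, -3.8]
gripper_width: 0.457
```

>>> send_rows([
  {"translation":[0,0,-0.0186],"rot":[0,0,0],"grip":0.03},
  {"translation":[0,0,-0.0186],"rot":[0,0,0],"grip":0.03},
  {"translation":[0,0,-0.0186],"rot":[0,0,0],"grip":0.03},
  {"translation":[0,0,-0.0186],"rot":[0,0,0],"grip":0.03},
  {"translation":[0,0,-0.0172],"rot":[0,0,0],"grip":0.03},
])

```text
t: 3.95
eef_pos: [0.4469, 0.3103, 0.2617]
tool_rot: [0.0, 0.983, 0.185, -0.0]
contact_force: [-0.3, 0.3, -3.5]
gripper_width: 0.451
```

>>> send_rows([
  {"translation":[-0.0026,0.0164,-0.0004],"rot":[-0.27,1.99,1.01],"grip":0.03},
  {"translation":[-0.0023,0.0164,-0.0004],"rot":[-0.26,1.99,1.0],"grip":0.03},
  {"translation":[-0.0019,0.0165,-0.0004],"rot":[-0.27,2.0,1.01],"grip":0.03},
  {"translation":[-0.0017,0.0165,-0.0003],"rot":[-0.27,1.99,1.01],"grip":0.03},
  {"translation":[-0.0014,0.0166,-0.0004],"rot":[-0.27,1.99,1.0],"grip":0.03},
])

```text
t: 4.37
eef_pos: [0.4646, 0.2283, 0.2624]
tool_rot: [-0.005, 0.986, 0.141, 0.088]
contact_force: [0.9, 0.2, -4.1]
gripper_width: 0.453
```

>>> send_rows([
  {"translation":[-0.0011,0.0165,-0.0003],"rot":[-0.26,1.99,1.01],"grip":0.03},
  {"translation":[-0.0007,0.0166,-0.0003],"rot":[-0.27,2.0,1.0],"grip":0.03},
  {"translation":[-0.0005,0.0166,-0.0002],"rot":[-0.27,1.99,1.01],"grip":0.03},
  {"translation":[-0.0002,0.0166,-0.0001],"rot":[-0.26,1.99,1.01],"grip":0.03},
  {"translation":[0.0002,0.0166,-0.0001],"rot":[-0.27,1.99,1.0],"grip":0.03},
])

```text
t: 4.78
eef_pos: [0.4822, 0.1473, 0.2641]
tool_rot: [-0.009, 0.98, 0.095, 0.174]
contact_force: [0.8, -0.5, -3.2]
gripper_width: 0.456
```

>>> send_rows([
  {"translation":[0.0004,0.0166,0],"rot":[-0.27,1.99,1.01],"grip":0.03},
  {"translation":[0.0007,0.0166,0.0001],"rot":[-0.27,2.0,1.01],"grip":0.03},
  {"translation":[0.001,0.0165,0.0002],"rot":[-0.26,1.99,1.0],"grip":0.03},
  {"translation":[0.0013,0.0166,0.0004],"rot":[-0.27,1.99,1.01],"grip":0.03},
  {"translation":[0.0015,0.0165,0.0004],"rot":[-0.27,1.99,1.0],"grip":0.03},
])

```text
t: 5.2
eef_pos: [0.4998, 0.0662, 0.2659]
tool_rot: [-0.014, 0.965, 0.049, 0.259]
contact_force: [0.2, -0.9, -3.4]
gripper_width: 0.457
```

Run:
```python
from plan import *
p,r,o=cur(); print(o['t'],p,o['contact_force'],o['torque'],o['q'].round(3),tcp_to_nose(p,r))
for n in("side","top"):
    c=read_camera(n); np.savez(f"{n}2.npz",**c)
    b=(200,80,380,240) if n=="side" else (230,120,370,240)
    cv2.imwrite(f"pics/{n}2.png",cv2.resize(c["pixels"][b[1]:b[3],b[0]:b[2],::-1],None,fx=3.7,fy=3.7,interpolation=cv2.INTER_CUBIC))
```

```text
5.2 [0.49982146 0.06617047 0.26590366] [ 0.16715668 -0.88380406 -3.3811638 ] [-0.13017372  0.97514264 -0.00850665] [-0.825 -0.092  0.482  2.317  0.394  0.42  -0.554] (array([-0.04422675, -0.00085961,  0.13499897]), np.float64(30.07075626706872), np.float64(-0.14380054985777918), np.float64(0.07326263282522602))
```

View pics/side2.png

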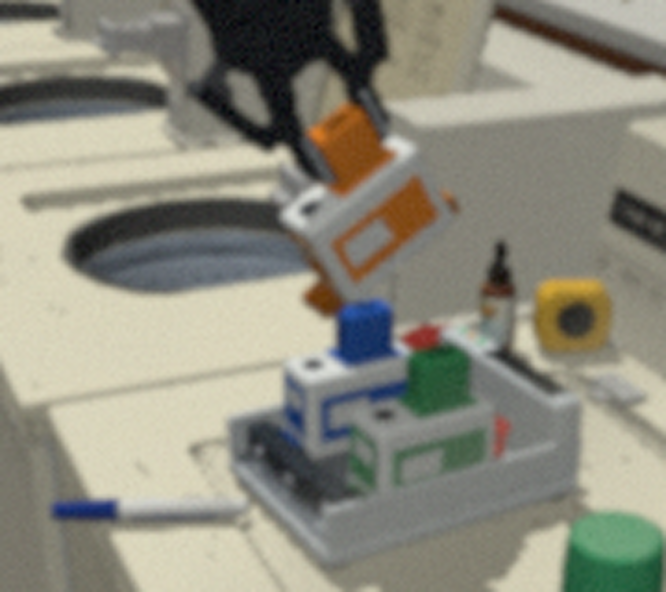

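View pics/top2.png

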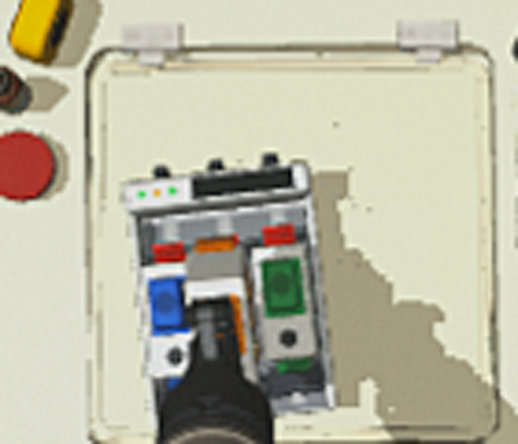

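Run:
```python
from fit import *
from plan import *
p,r,o=cur()
Cr=r*R.from_euler('x',-np.pi)
mid=p+r.apply(MID); print("expected mid",mid)
for n in("side","top"):
    z=np.load(f"{n}2.npz"); c={k:z[k] for k in z}
    W=cloud(c); hsv=cv2.cvtColor(c["pixels"],cv2.COLOR_RGB2HSV)
    dark=hsv[...,2]<60
    l=(W-mid)@Cr.as_matrix()
    m=(np.abs(l)<[.07,.035,.062]).all(-1)&~dark&(W[...,2]>.14)
    oo,D,zz=rays(c,m); print(n,m.sum())
    for free in(3,5):
        def cost(q):
            rot=Cr*R.from_euler('ZY',[q[3],q[4]]) if free==5 else Cr
            t=cast(oo,D,CART,mid+Cr.apply(q[:3]),rot)
            return np.minimum(np.abs(t-zz),.012).sum()
        x0=np.zeros(free)
        for k in range(3):
            q=minimize(cost,x0,method='Nelder-Mead',options=dict(initial_simplex=np.vstack([x0,x0+np.diag([.005,.005,.005,.05,.05][:free])]),xatol=1e-5,fatol=1e-7,maxiter=2000)); x0=q.x
        print(n,free,"offset cart axes mm/deg",(q.x[:3]*1000).round(2),np.degrees(q.x[3:]).round(2),q.fun/m.sum())
```

```text
expected mid [0.50347977 0.06356402 0.22491613]
side 1676
side 3 offset cart axes mm/deg [ 2.4   2.46 -2.02] [] 0.0023489913770911135
side 5 offset cart axes mm/deg [ 2.36  2.51 -1.89] [ 0.18 -0.22] 0.0023375290193873117
top 389
top 3 offset cart axes mm/deg [ 1.09 -0.81 -2.45] [] 0.0022995356334444034
top 5 offset cart axes mm/deg [ 1.07 -0.82 -2.52] [ 0.03 -0.09] 0.0022970161702560634
```

Run:
```python
from fit import *
from plan import *
p,r,o=cur()
Cr=r*R.from_euler('x',-np.pi)
mid=p+r.apply(MID)
def edges(b):
    P=np.array([[b[i],b[2+j],b[4+k]] for i in(0,1) for j in(0,1) for k in(0,1)])
    return P,[(a,c) for a in range(8) for c in range(a+1,8) if bin(a^c).count('1')==1]
for n,bb,s in(("side",(265,95,335,215),5),("top",(255,170,325,235),8)):
    z=np.load(f"{n}2.npz"); c={k:z[k] for k in z}
    im=cv2.resize(c["pixels"][bb[1]:bb[3],bb[0]:bb[2],::-1],None,fx=s,fy=s,interpolation=cv2.INTER_CUBIC)
    sh=np.array([0,0,0]) 
    poses=[(mid,Cr,(0,0,255))]
    ez=R.from_euler('z',YAW)
    for q in((.5219,.1156),(.5363,.0226)): poses.append((np.r_[q,.076],ez,(255,255,0)))
    for m,rot,col in poses:
        for b in CART[:2]:
            P,Ed=edges(b); uv=(proj(c,m+rot.apply(P))-[bb[0],bb[1]]+.5)*s
            for a,e in Ed: cv2.line(im,tuple(uv[a].astype(int)),tuple(uv[e].astype(int)),col,1)
    cv2.imwrite(f"pics/{n}2o.png",im)
```

```text
(no output)
```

View pics/side2o.png

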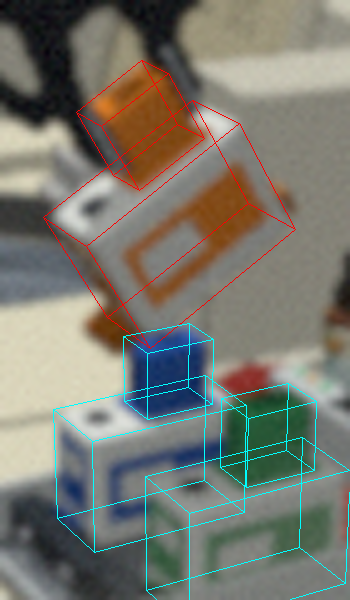

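View pics/top2o.png

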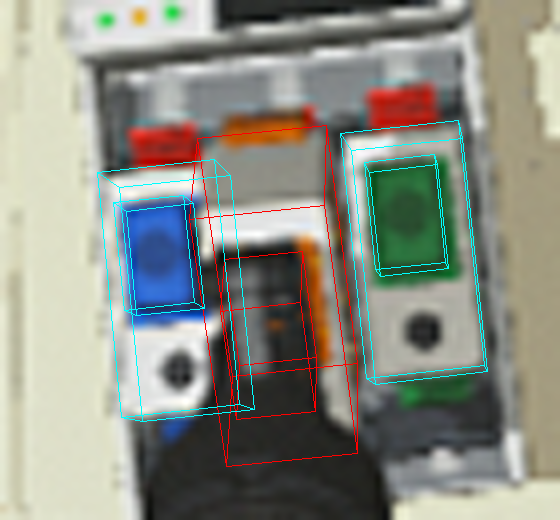

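Run:
```python
from plan import *
p,r,o=cur(); print(tcp_to_nose(p,r))
t,T=nose_to_tcp(-.044,-.0003,.075,30)
show(rows(p,r,t,T,5,.03))
```

```text
(array([-0.0457348 , -0.00281867,  0.13411658]), np.float64(29.90952759746844), np.float64(-0.3208824653574698), np.float64(0.03713562936565786))
[{"translation": [-0.0056, -0.0005, 0.0104], "rot": [0.02, 0.02, -0.06], "grip": 0.03}, {"translation": [-0.0057, -0.0006, 0.0104], "rot": [0.03, 0.02, -0.05], "grip": 0.03}, {"translation": [-0.0056, -0.0005, 0.0104], "rot": [0.02, 0.01, -0.06], "grip": 0.03}, {"translation": [-0.0056, -0.0005, 0.0104], "rot": [0.03, 0.02, -0.05], "grip": 0.03}, {"translation": [-0.0056, -0.0006, 0.0104], "rot": [0.02, 0.02, -0.06], "grip": 0.03}]
```

>>> send_rows([
  {"translation":[-0.007,-0.0007,0.013],"rot":[0.02,0,-0.06],"grip":0.03},
  {"translation":[-0.007,-0.0007,0.013],"rot":[0.02,0,-0.06],"grip":0.03},
  {"translation":[-0.007,-0.0006,0.013],"rot":[0.02,0,-0.06],"grip":0.03},
  {"translation":[-0.007,-0.0006,0.013],"rot":[0.02,0,-0.06],"grip":0.03},
  {"translation":[0,0,0],"rot":[0,0,0],"grip":0.03},
])

```text
t: 5.72
eef_pos: [0.5002, 0.0703, 0.2044]
tool_rot: [-0.013, 0.965, 0.052, 0.256]
contact_force: [-0.8, 0.5, -4.8]
gripper_width: 0.454
```

```bash
cat > look.py <<'E'
from fit import *
from plan import *
import sys
def look(tag):
    res=[]
    for n in("top","side"):
        p,r,o=cur(); c=read_camera(n); p2,r2,_=cur(); print("drift",(p2-p)*1000)
        np.savez(f"{n}{tag}.npz",**c)
        Cr=r*R.from_euler('x',-np.pi); mid=p+r.apply(MID)
        W=cloud(c); hsv=cv2.cvtColor(c["pixels"],cv2.COLOR_RGB2HSV); dark=hsv[...,2]<60
        l=(W-mid)@Cr.as_matrix()
        ez=R.from_euler('z',YAW)
        lat=ez.inv().apply((W-mid).reshape(-1,3)).reshape(W.shape)[...,1]
        m=(np.abs(l)<[.07,.030,.062]).all(-1)&~dark&(abs(lat)<.027)
        oo,D,zz=rays(c,m)
        cost=lambda q: np.minimum(np.abs(cast(oo,D,CART,mid+Cr.apply(q),Cr)-zz),.012).sum()
        x0=np.zeros(3)
        for k in range(3):
            q=minimize(cost,x0,method='Nelder-Mead',options=dict(initial_simplex=np.vstack([x0,x0+np.eye(3)*.004]),xatol=1e-5,fatol=1e-7)); x0=q.x
        print(n,m.sum(),"offset cart axes mm",(q.x*1000).round(2),q.fun/m.sum())
        def f(b,s,name): cv2.imwrite(name,cv2.resize(c["pixels"][b[1]:b[3],b[0]:b[2],::-1],None,fx=s,fy=s,interpolation=cv2.INTER_CUBIC))
        f((200,80,380,240) if n=="side" else (255,165,330,240),4 if n=="side" else 8,f"pics/{n}{tag}.png")
    p,r,o=cur(); print(o['t'],tcp_to_nose(p,r),o['contact_force'],o['torque'])
E
python3 -c "
from look import *
look('3')"
```

```text
drift [ 0.74478056 -0.01744895  1.30433373]
top 351 offset cart axes mm [ 0.9   0.97 -2.55] 0.002327139879287742
drift [0.85909193 0.24589463 1.18394399]
side 1518 offset cart axes mm [ 0.66  0.38 -2.  ] 0.0022675660538021116
5.8167 (array([-0.04203273,  0.00286414,  0.07601999]), np.float64(29.961328804032167), np.float64(0.2980474555050572), np.float64(-0.07835746036961903)) [-1.10770624 -0.22542207 -3.38665761] [-0.06794747  0.91883714  0.03186199]
```

View pics/top3.png

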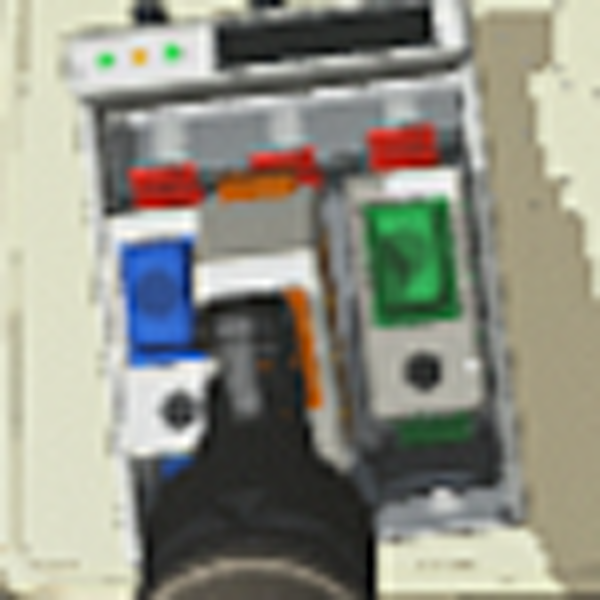

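View pics/side3.png

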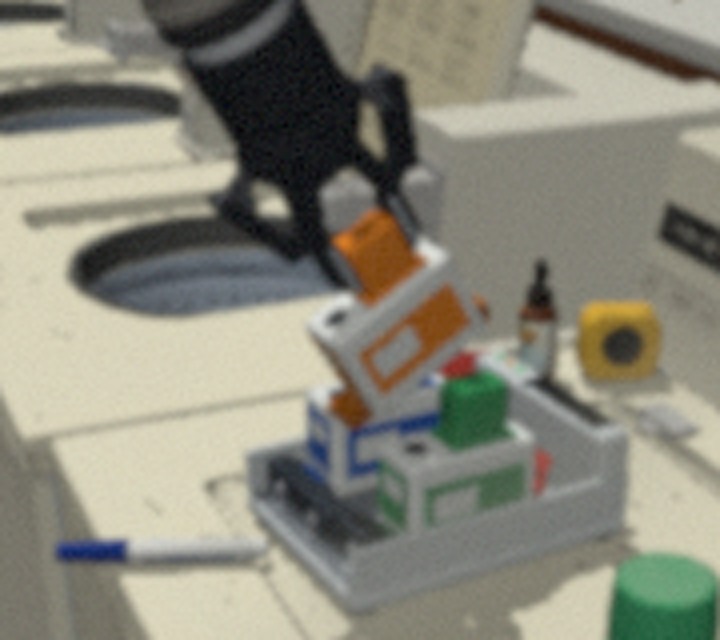

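```bash
sed -i 's/^MID=.*/MID=np.array([-.0152,.0004,.0387])/' plan.py
python3 - <<'E'
from plan import *
p,r,o=cur(); print(tcp_to_nose(p,r))
t,T=nose_to_tcp(-.042,.000,.040,30)
show(rows(p,r,t,T,4,.03))
E
```

```text
(array([-0.04049336,  0.00346983,  0.07494599]), np.float64(29.961328804032167), np.float64(0.2980474555050572), np.float64(-0.07835746036961903))
[{"translation": [-0.0047, 0.0009, 0.0074], "rot": [-0.02, 0.01, 0.06], "grip": 0.03}, {"translation": [-0.0047, 0.0009, 0.0073], "rot": [-0.02, 0.01, 0.07], "grip": 0.03}, {"translation": [-0.0047, 0.0009, 0.0074], "rot": [-0.01, 0.01, 0.06], "grip": 0.03}, {"translation": [-0.0047, 0.0009, 0.0074], "rot": [-0.02, 0.01, 0.07], "grip": 0.03}]
```

>>> send_rows([
  {"translation":[0,0.0015,0],"rot":[0,0,0.15],"grip":0.03},
  {"translation":[0,0,0],"rot":[0,0,0],"grip":0.03},
  {"translation":[0,0,0],"rot":[0,0,0],"grip":0.03},
  {"translation":[0,0,0],"rot":[0,0,0],"grip":0.03},
  {"translation":[0,0,0],"rot":[0,0,0],"grip":0.03},
])

```text
t: 6.23
eef_pos: [0.5024, 0.069, 0.2075]
tool_rot: [-0.014, 0.964, 0.05, 0.259]
contact_force: [0.7, 1.0, -4.1]
gripper_width: 0.456
```

Run:
```python
from plan import *
p,r,o=cur(); print(tcp_to_nose(p,r),o['joint_vel'].round(4),o['contact_force'],o['torque'])
t,T=nose_to_tcp(-.042,.000,.040,30)
show(rows(p,r,t,T,4,.03))
```

```text
(array([-0.03976351,  0.00226257,  0.07551067]), np.float64(30.09819579206017), np.float64(0.06267664839707694), np.float64(0.10556765322178142)) [ 0.0012  0.0063  0.      0.0025  0.0017 -0.0035  0.001 ] [ 0.73521582  0.96957766 -4.14305988] [-0.11859597  0.95881238 -0.02657524]
[{"translation": [-0.0049, 0.0005, 0.0074], "rot": [-0.03, -0.02, 0.01], "grip": 0.03}, {"translation": [-0.0049, 0.0006, 0.0075], "rot": [-0.04, -0.03, 0.02], "grip": 0.03}, {"translation": [-0.0049, 0.0005, 0.0074], "rot": [-0.03, -0.02, 0.01], "grip": 0.03}, {"translation": [-0.0049, 0.0006, 0.0074], "rot": [-0.04, -0.03, 0.01], "grip": 0.03}]
```

>>> send_rows([
  {"translation":[-0.0049,0.0006,0.0074],"rot":[-0.03,-0.03,0],"grip":0.03},
  {"translation":[-0.0049,0.0006,0.0074],"rot":[-0.03,-0.03,0],"grip":0.03},
  {"translation":[-0.0049,0.0005,0.0074],"rot":[-0.03,-0.03,0],"grip":0.03},
  {"translation":[-0.0049,0.0005,0.0074],"rot":[-0.03,-0.03,0],"grip":0.03},
  {"translation":[0,0,0],"rot":[0,0,0],"grip":0.03},
])

```text
t: 6.65
eef_pos: [0.5003, 0.0645, 0.1809]
tool_rot: [-0.01, 0.965, 0.05, 0.256]
contact_force: [-1.0, 1.5, -2.9]
gripper_width: 0.455
```

>>> send_rows([
  {"translation":[0,0,0],"rot":[0,0,0],"grip":0.03},
  {"translation":[0,0,0],"rot":[0,0,0],"grip":0.03},
  {"translation":[0,0,0],"rot":[0,0,0],"grip":0.03},
  {"translation":[0,0,0],"rot":[0,0,0],"grip":0.03},
  {"translation":[0,0,0],"rot":[0,0,0],"grip":0.03},
])

```text
t: 7.07
eef_pos: [0.5009, 0.0661, 0.1819]
tool_rot: [-0.01, 0.965, 0.052, 0.257]
contact_force: [0.3, 0.1, -4.3]
gripper_width: 0.457
```

```bash
python3 -c "
from look import *
look('4')"
```

```text
drift [-0.00719078  0.00864697 -0.02251175]
top 358 offset cart axes mm [-0.21  0.15 -0.61] 0.003027242359693329
drift [-0.07057926 -0.0649824  -0.09006138]
side 1450 offset cart axes mm [ 0.03 -0.31 -0.35] 0.00254405339547677
7.1667 (array([-0.04228085, -0.00139948,  0.04990842]), np.float64(29.770820052461243), np.float64(0.3581279163099626), np.float64(-0.46819214330595993)) [ 0.74878288  0.32217026 -4.09965832] [-0.05741659  0.94024785 -0.07118793]
```

View pics/top4.png

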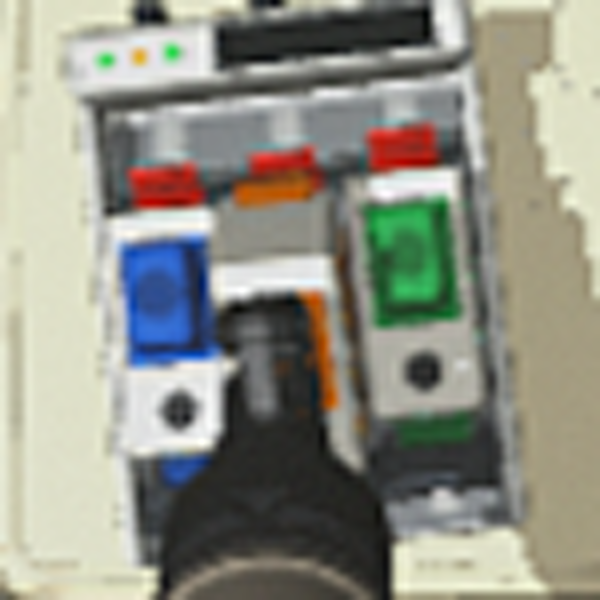

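View pics/side4.png

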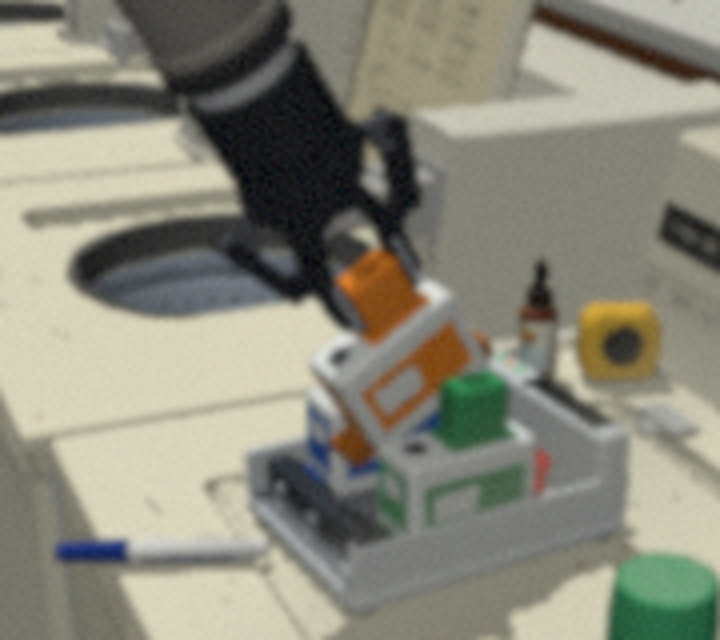

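Run:
```python
from plan import *
p,r,o=cur(); print(o['q'].round(3),o['joint_vel'].round(4))
t,T=nose_to_tcp(-.042,.0,.030,30)
show(rows(p,r,t,T,4,.03))
```

```text
[-0.463  0.103  0.146  2.388  0.602  0.174 -0.784] [ 0.0167 -0.0001 -0.0121  0.0007  0.0036 -0.0007 -0.0018]
[{"translation": [-0.0025, -0.0002, 0.0043], "rot": [0.07, 0.06, 0.08], "grip": 0.03}, {"translation": [-0.0025, -0.0002, 0.0043], "rot": [0.07, 0.05, 0.08], "grip": 0.03}, {"translation": [-0.0025, -0.0001, 0.0042], "rot": [0.08, 0.06, 0.07], "grip": 0.03}, {"translation": [-0.0025, -0.0002, 0.0043], "rot": [0.07, 0.06, 0.08], "grip": 0.03}]
```

```bash
cat > kin.py <<'E'
from plan import *
from scipy.optimize import least_squares
def fk(q,P):
    c,s1,s3,s5,s7=P[0],P[13],P[14],P[15],P[16]
    h,L1,a1,L2,a2,L3,a3,c7,off1,_,_,_=P[1:13]
    r=R.from_euler('z',c+s1*q[0]); p=np.array([0,0,h])+r.apply([off1,0,0])
    r=r*R.from_euler('y',q[1])
    r=r*R.from_euler('z',s3*q[2]); p=p+r.apply([a1,0,L1])
    r=r*R.from_euler('y',q[3])
    r=r*R.from_euler('z',s5*q[4]); p=p+r.apply([a2,0,L2])
    r=r*R.from_euler('y',q[5])
    r=r*R.from_euler('z',c7+s7*q[6]); p=p+r.apply([0,0,L3])+ (r*R.from_euler('z',-(c7+s7*q[6]))).apply([a3,0,0])
    return p,r
E
python3 - <<'E'
from kin import *
import itertools
p,r,o=cur()
def Q(*w): return R.from_quat([w[1],w[2],w[3],w[0]])
S=[([-1.34011129,.47784061,.02233686,1.55642089,-.01147863,1.10930112,-.08308977],[.22416311,.6361108,.24731138],Q(5.937e-4,.81617969,.57779742,-7.04e-4)),
([-0.965,0.323,0.303,1.936,-0.122,0.9,-0.236],[.44779,.308632,.199922],Q(0,.983,.182,0)),
([-0.925,0.477,0.257,2.009,-0.187,0.679,-0.177],[.446654,.310345,.093966],Q(0,.983,.185,-.001)),
([-0.825,-0.092,0.482,2.317,0.394,0.42,-0.554],[.499821,.066170,.265904],Q(-.014,.965,.049,.259)),
(o['q'],p,r)]
best=[]
for sg in itertools.product((1,-1),repeat=4):
  for c in (0,1.57,3.14,-1.57):
   for c7 in(0,1.57,3.14,-1.57):
    def f(x):
        P=np.r_[x,np.zeros(3),sg]; P=np.r_[x[:10],0,0,0,sg]
        e=[]
        for q,pp,rr in S:
            a,b=fk(q,P); e+=list((a-pp)*5)+list((b.inv()*rr).as_rotvec())
        return e
    x0=np.array([c,.35,.4,0,.4,0,.3,0,c7,0])
    q=least_squares(f,x0,loss='linear'); best.append((q.cost,sg,q.x))
best.sort(key=lambda t:t[0])
for b in best[:4]: print(b[0],b[1],b[2].round(4))
np.save("kin.npy",np.r_[best[0][2],0,0,0,best[0][1]])
E
```

```text
0.00502075848260503 (-1, -1, -1, -1) [-9.7700e-02  3.2070e-01  5.1620e-01  3.8200e-02  4.8740e-01 -1.6000e-03
  2.9630e-01  2.1400e-02 -3.2344e+00 -9.3000e-03]
0.0050207584826050455 (-1, -1, -1, -1) [-9.7700e-02  3.2070e-01  5.1620e-01  3.8200e-02  4.8740e-01 -1.6000e-03
  2.9630e-01  2.1400e-02  3.0487e+00 -9.3000e-03]
0.005020758482605047 (-1, -1, -1, -1) [-9.7700e-02  3.2070e-01  5.1620e-01  3.8200e-02  4.8740e-01 -1.6000e-03
  2.9630e-01  2.1400e-02 -3.2344e+00 -9.3000e-03]
0.005020758482605061 (-1, -1, -1, -1) [-9.7700e-02  3.2070e-01  5.1620e-01  3.8200e-02  4.8740e-01 -1.6000e-03
  2.9630e-01  2.1400e-02  3.0487e+00 -9.3000e-03]
```

```bash
cat > kin.py <<'E'
from plan import *
from scipy.optimize import least_squares
LO=np.array([-2.96,-.34,-1.41,.24,-1.37,.17,-2.96]);HI=np.array([2.96,2.1,1.46,2.44,4.51,1.92,2.96])
def fk(q,x):
    c,h,o1,L1,a1,b1,L2,a2,b2,L3,a3,b3,c7=x
    r=R.from_euler('z',c-q[0]); p=np.array([0,0,h])+r.apply([o1,0,0])
    r=r*R.from_euler('yz',[0,0]) *R.from_euler('y',q[1])*R.from_euler('z',-q[2]); p=p+r.apply([a1,b1,L1])
    r=r*R.from_euler('y',q[3])*R.from_euler('z',-q[4]); p=p+r.apply([a2,b2,L2])
    r=r*R.from_euler('y',q[5]); p=p+r.apply([a3,b3,0]); r=r*R.from_euler('z',c7-q[6]); p=p+r.apply([0,0,L3])
    return p,r
E
python3 - <<'E'
from kin import *
p,r,o=cur()
def Q(*w): return R.from_quat([w[1],w[2],w[3],w[0]])
S=[([-1.34011129,.47784061,.02233686,1.55642089,-.01147863,1.10930112,-.08308977],[.22416311,.6361108,.24731138],Q(5.937e-4,.81617969,.57779742,-7.04e-4)),
([-0.965,0.323,0.303,1.936,-0.122,0.9,-0.236],[.44779,.308632,.199922],Q(0,.983,.182,0)),
([-0.925,0.477,0.257,2.009,-0.187,0.679,-0.177],[.446654,.310345,.093966],Q(0,.983,.185,-.001)),
([-0.825,-0.092,0.482,2.317,0.394,0.42,-0.554],[.499821,.066170,.265904],Q(-.014,.965,.049,.259)),
(o['q'],p,r)]
x0=np.array([-.1,.32,0,.5,.03,0,.49,0,0,.3,.02,0,3.05]);pr=x0.copy()
def f(x):
    e=[]
    for q,pp,rr in S:
        a,b=fk(q,x); e+=list((a-pp)*5)+list((b.inv()*rr).as_rotvec())
    return np.r_[e,(x-pr)*.003]
q=least_squares(f,x0); print(q.cost,q.x.round(4)); print(np.array(f(q.x)[:30]).reshape(5,6).round(4))
np.save("kin.npy",q.x)
x=q.x
rng=np.random.default_rng(0)
for tilt in(25,27,30,33):
  for nx,nz in((-.042,.03),(-.044,.008),(-.055,.007)):
    t,T=nose_to_tcp(nx,0,nz,tilt)
    sols=[]
    for k in range(40):
        q0=np.clip(o['q']+rng.normal(0,.4,7),LO+.01,HI-.01)
        s=least_squares(lambda q:np.r_[(fk(q,x)[0]-t)*5,(fk(q,x)[1].inv()*T).as_rotvec()],q0,bounds=(LO+.005,HI-.005))
        if s.cost<1e-7: sols.append((min((s.x-LO).min(),(HI-s.x).min()),s.x))
        else: sols.append((-s.cost,s.x))
    b=max(sols,key=lambda z:z[0]); print(tilt,nx,nz,b[0].round(4),b[1].round(2),sum(z[0]>0 for z in sols))
E
```

```text
Still running in the background as job /tmp/bash_jobs.1000/68263cab0533 (pid 1209). You'll get a notice when it ends.
```

```bash
cat /tmp/bash_jobs.1000/68263cab0533/stdout
```

```text
(no output)
```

Edit , replacing
```

```
with
```

```

```bash
cat /tmp/bash_jobs.1000/68263cab0533/stdout; ls -la kin.npy
```

```text
-rw-r--r-- 1 agent agent 232 Dec  7 16:45 kin.npy
```

```bash
kill -- -$(cat /tmp/bash_jobs.1000/68263cab0533/pid); sleep 1
cat > ik.py <<'E'
from kin import *
x=np.load("kin.npy"); print(x.round(4),flush=True)
p,r,o=cur(); a,b=fk(o['q'],x); print("model err mm",(a-p)*1000,np.degrees((b.inv()*r).as_rotvec()),flush=True)
rng=np.random.default_rng(0)
for tilt in(25,28,31):
  for nx,nz in((-.042,.03),(-.055,.007)):
    t,T=nose_to_tcp(nx,0,nz,tilt); sols=[]
    for k in range(10):
        q0=np.clip(o['q']+rng.normal(0,.35,7),LO+.02,HI-.02)
        s=least_squares(lambda q:np.r_[(fk(q,x)[0]-t)*5,(fk(q,x)[1].inv()*T).as_rotvec()],q0,bounds=(LO+.005,HI-.005),max_nfev=40)
        sols.append((min((s.x-LO).min(),(HI-s.x).min()) if s.cost<1e-6 else -s.cost,s.x))
    b=max(sols,key=lambda z:z[0]); print(tilt,nx,nz,b[0].round(5),b[1].round(2),sum(z[0]>0 for z in sols),flush=True)
E
timeout 300 python3 ik.py
```

```text
[-1.5800e-02  3.1540e-01 -2.0000e-03  5.2170e-01  1.4400e-02 -6.4700e-02
  4.7160e-01  1.5000e-03  7.2000e-03  3.1570e-01 -3.4000e-03  7.2000e-03
  3.1263e+00]
model err mm [ 1.19258895  1.34622952 -1.65397937] [0.44882219 0.00983317 0.08863795]
25 -0.042 0.03 0.09998 [ 0.13  0.17 -0.45  2.33  0.6   0.27 -0.75] 4
25 -0.055 0.007 0.0224 [-0.09  0.2  -0.23  2.37  0.69  0.19 -0.86] 4
28 -0.042 0.03 0.06927 [ 0.3   0.16 -0.65  2.37  0.9   0.25 -1.05] 6
28 -0.055 0.007 0.0307 [ 0.13  0.19 -0.48  2.41  1.15  0.2  -1.33] 4
31 -0.042 0.03 0.01009 [ 0.07  0.13 -0.42  2.41  1.16  0.18 -1.34] 3
31 -0.055 0.007 -0.00028 [-0.01  0.17 -0.35  2.43  1.38  0.18 -1.58] 0
```

Run:
```python
from plan import *
p,r,o=cur(); print(tcp_to_nose(p,r))
t,T=nose_to_tcp(-.042,.0,.032,26.5)
show(rows(p,r,t,T,9,.03))
```

```text
(array([-0.04228085, -0.00139948,  0.04990842]), np.float64(29.770820052461243), np.float64(0.3581279163099626), np.float64(-0.46819214330595993))
[{"translation": [-0.0004, -0.0001, 0.0022], "rot": [0.03, -0.36, 0.03], "grip": 0.03}, {"translation": [-0.0005, -0.0001, 0.0022], "rot": [0.04, -0.37, 0.04], "grip": 0.03}, {"translation": [-0.0004, -0.0, 0.0022], "rot": [0.03, -0.36, 0.03], "grip": 0.03}, {"translation": [-0.0004, -0.0001, 0.0022], "rot": [0.03, -0.36, 0.03], "grip": 0.03}, {"translation": [-0.0003, -0.0001, 0.0022], "rot": [0.04, -0.37, 0.04], "grip": 0.03}]
[{"translation": [-0.0004, -0.0001, 0.0022], "rot": [0.03, -0.36, 0.03], "grip": 0.03}, {"translation": [-0.0004, -0.0, 0.0022], "rot": [0.03, -0.36, 0.04], "grip": 0.03}, {"translation": [-0.0003, -0.0001, 0.0022], "rot": [0.04, -0.37, 0.03], "grip": 0.03}, {"translation": [-0.0003, -0.0001, 0.0023], "rot": [0.03, -0.36, 0.03], "grip": 0.03}]
```

>>> send_rows([
  {"translation":[-0.0008,0,0],"rot":[0.06,-0.7,0.06],"grip":0.03},
  {"translation":[-0.0008,0,0],"rot":[0.06,-0.7,0.06],"grip":0.03},
  {"translation":[-0.0008,0,0],"rot":[0.06,-0.7,0.06],"grip":0.03},
  {"translation":[-0.0008,0,0],"rot":[0.06,-0.7,0.06],"grip":0.03},
  {"translation":[0,0,0],"rot":[0.06,-0.5,0.06],"grip":0.03},
])

```text
t: 7.58
eef_pos: [0.4979, 0.0653, 0.1801]
tool_rot: [-0.012, 0.972, 0.05, 0.228]
contact_force: [0.0, -0.4, -4.4]
gripper_width: 0.456
```

>>> send_rows([
  {"translation":[0,0,0],"rot":[0,0,0],"grip":0.03},
  {"translation":[0,0,0],"rot":[0,0,0],"grip":0.03},
  {"translation":[0,0,0],"rot":[0,0,0],"grip":0.03},
  {"translation":[0,0,0],"rot":[0,0,0],"grip":0.03},
  {"translation":[0,0,0],"rot":[0,0,0],"grip":0.03},
])

```text
t: 8.0
eef_pos: [0.4978, 0.0652, 0.18]
tool_rot: [-0.012, 0.972, 0.05, 0.228]
contact_force: [0.0, 0.4, -3.5]
gripper_width: 0.46
```

```bash
cat > st.py <<'E'
from plan import *
import sys
def st(*tgt,n=5):
    p,r,o=cur(); l,ti,y,ro=tcp_to_nose(p,r)
    f=R.from_euler('z',-YAW).apply(o['contact_force'])
    print("t",o['t'],"nose mm",(l*1000).round(2),"tilt %.2f yaw %.2f roll %.2f"%(ti,y,ro),"F(bay)",f.round(2),"M",o['torque'].round(2),"q",o['q'].round(3),"v",np.abs(o['joint_vel']).max().round(4))
    if tgt:
        t,T=nose_to_tcp(tgt[0]/1000,tgt[1]/1000,tgt[2]/1000,tgt[3]); show(rows(p,r,t,T,n,.03))
if __name__=="__main__":
    a=[float(v) for v in sys.argv[1:]]
    if len(a)==5: st(*a[:4],n=int(a[4]))
    else: st(*a)
E
python3 st.py -42 0 25 26.5 4
```

```text
t 8.0 nose mm [-51.55  -1.14  49.34] tilt 26.45 yaw -0.06 roll -0.00 F(bay) [ 0.08  0.38 -3.48] M [-0.05  0.86  0.01] q [-0.349  0.113  0.039  2.35   0.378  0.242 -0.557] v 0.0033
[{"translation": [-0.0006, -0.0003, 0.0065], "rot": [0.01, 0.01, -0.01], "grip": 0.03}, {"translation": [-0.0006, -0.0003, 0.0065], "rot": [0.0, 0.02, -0.02], "grip": 0.03}, {"translation": [-0.0006, -0.0003, 0.0065], "rot": [0.01, 0.01, -0.01], "grip": 0.03}, {"translation": [-0.0006, -0.0003, 0.0065], "rot": [0.01, 0.01, -0.01], "grip": 0.03}]
```

>>> send_rows([
  {"translation":[-0.0006,-0.0003,0.0065],"rot":[0,0,0],"grip":0.03},
  {"translation":[-0.0006,-0.0003,0.0065],"rot":[0,0,0],"grip":0.03},
  {"translation":[-0.0006,-0.0003,0.0065],"rot":[0,0,0],"grip":0.03},
  {"translation":[-0.0006,-0.0003,0.0065],"rot":[0,0,0],"grip":0.03},
  {"translation":[0,0,0],"rot":[0,0,0],"grip":0.03},
])

```text
t: 8.42
eef_pos: [0.5069, 0.0674, 0.154]
tool_rot: [-0.011, 0.972, 0.05, 0.227]
contact_force: [0.0, 0.2, -3.8]
gripper_width: 0.455
```

>>> send_rows([
  {"translation":[0,0,0],"rot":[0,0,0],"grip":0.03},
  {"translation":[0,0,0],"rot":[0,0,0],"grip":0.03},
  {"translation":[0,0,0],"rot":[0,0,0],"grip":0.03},
  {"translation":[0,0,0],"rot":[0,0,0],"grip":0.03},
  {"translation":[0,0,0],"rot":[0,0,0],"grip":0.03},
])

```text
t: 8.83
eef_pos: [0.5073, 0.0673, 0.156]
tool_rot: [-0.012, 0.972, 0.049, 0.229]
contact_force: [-0.1, 0.0, -3.4]
gripper_width: 0.452
```

```bash
python3 st.py -42 0 10 26.5 4; python3 -c "
from look import *
look('5')"
```

```text
t 8.8333 nose mm [-41.84  -0.    25.33] tilt 26.48 yaw -0.09 roll 0.02 F(bay) [-0.13  0.06 -3.38] M [-0.09  0.9   0.02] q [-0.363  0.178  0.058  2.353  0.48   0.176 -0.661] v 0.0022
[{"translation": [-0.0018, -0.0, 0.0034], "rot": [0.01, 0.0, -0.02], "grip": 0.03}, {"translation": [-0.0017, -0.0, 0.0034], "rot": [0.0, 0.01, -0.02], "grip": 0.03}, {"translation": [-0.0018, -0.0, 0.0034], "rot": [0.01, 0.0, -0.02], "grip": 0.03}, {"translation": [-0.0017, -0.0001, 0.0034], "rot": [0.0, 0.01, -0.02], "grip": 0.03}]
drift [-0.03158919 -0.02167445 -0.05004988]
top 303 offset cart axes mm [ 0.08  0.09 -0.55] 0.003236290673112847
drift [-0.00047405  0.0044859  -0.02255328]
side 1175 offset cart axes mm [ 0.23 -0.2  -0.52] 0.002840903839013105
8.9333 (array([-4.18887365e-02, -2.53538760e-05,  2.52598360e-02]), np.float64(26.47471562303887), np.float64(-0.08146960291210667), np.float64(0.01275722718563668)) [ 0.30816874 -0.41483107 -2.76117385] [-0.08547846  0.8958634   0.03278997]
```

View pics/side5.png

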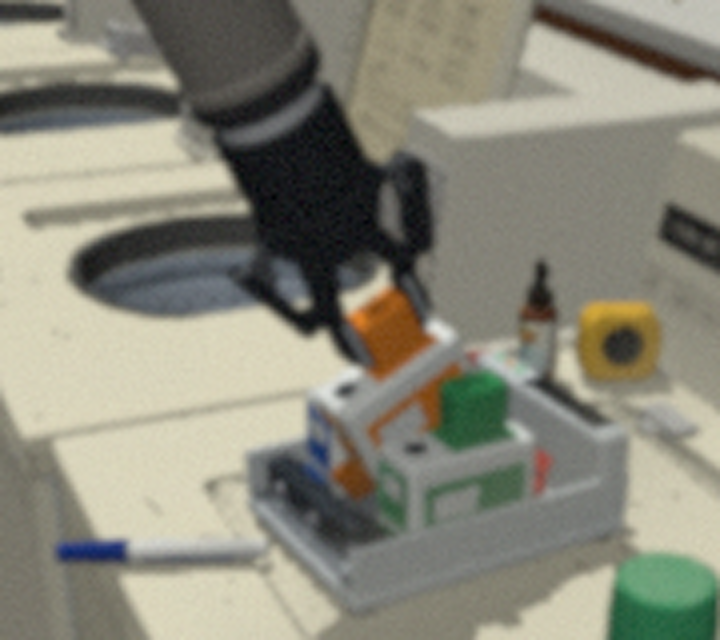

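```bash
python3 st.py -43 0 10 25.3 4
```

```text
t 8.9333 nose mm [-4.189e+01 -3.000e-02  2.526e+01] tilt 26.47 yaw -0.08 roll 0.01 F(bay) [ 0.26 -0.44 -2.76] M [-0.09  0.9   0.03] q [-0.363  0.178  0.058  2.353  0.48   0.176 -0.661] v 0.0034
[{"translation": [-0.0015, -0.0, 0.0037], "rot": [0.01, -0.29, -0.02], "grip": 0.03}, {"translation": [-0.0015, -0.0, 0.0036], "rot": [0.0, -0.3, -0.02], "grip": 0.03}, {"translation": [-0.0015, -0.0001, 0.0037], "rot": [0.01, -0.29, -0.01], "grip": 0.03}, {"translation": [-0.0015, 0.0, 0.0036], "rot": [0.0, -0.29, -0.02], "grip": 0.03}]
```

>>> send_rows([
  {"translation":[-0.0015,0,0.0037],"rot":[0,-0.3,0],"grip":0.03},
  {"translation":[-0.0015,0,0.0037],"rot":[0,-0.3,0],"grip":0.03},
  {"translation":[-0.0015,0,0.0036],"rot":[0,-0.3,0],"grip":0.03},
  {"translation":[-0.0015,0,0.0036],"rot":[0,-0.3,0],"grip":0.03},
  {"translation":[0,0,0],"rot":[0,0,0],"grip":0.03},
])

```text
t: 9.35
eef_pos: [0.508, 0.0672, 0.139]
tool_rot: [-0.011, 0.975, 0.05, 0.217]
contact_force: [-0.2, -1.0, -3.9]
gripper_width: 0.456
```

```bash
python3 st.py
```

```text
t 9.35 nose mm [-43.65  -0.23   8.9 ] tilt 25.15 yaw -0.09 roll -0.00 F(bay) [-0.29 -0.99 -3.89] M [-0.1   0.8  -0.02] q [-0.28   0.221 -0.029  2.344  0.571  0.173 -0.749] v 0.0415
```

>>> send_rows([
  {"translation":[0,0,0],"rot":[0,0,0],"grip":0.03},
  {"translation":[0,0,0],"rot":[0,0,0],"grip":0.03},
  {"translation":[0,0,0],"rot":[0,0,0],"grip":0.03},
  {"translation":[0,0,0],"rot":[0,0,0],"grip":0.03},
  {"translation":[0,0,0],"rot":[0,0,0],"grip":0.03},
])

```text
t: 9.77
eef_pos: [0.5083, 0.0675, 0.1401]
tool_rot: [-0.011, 0.975, 0.05, 0.218]
contact_force: [0.5, -0.3, -3.8]
gripper_width: 0.451
```

```bash
python3 st.py -43 0 8 25.3 4
```

```text
t 9.7667 nose mm [-4.311e+01  4.000e-02  9.990e+00] tilt 25.27 yaw -0.07 roll 0.01 F(bay) [ 0.43 -0.38 -3.78] M [-0.12  0.8   0.05] q [-0.283  0.218 -0.026  2.344  0.568  0.173 -0.747] v 0.0015
[{"translation": [-0.0002, 0.0, 0.0005], "rot": [0.01, 0.01, -0.02], "grip": 0.03}, {"translation": [-0.0002, 0.0, 0.0004], "rot": [0.0, 0.0, -0.01], "grip": 0.03}, {"translation": [-0.0002, 0.0, 0.0005], "rot": [0.01, 0.01, -0.02], "grip": 0.03}, {"translation": [-0.0002, 0.0, 0.0004], "rot": [0.0, 0.01, -0.01], "grip": 0.03}]
```

>>> send_rows([
  {"translation":[-0.0004,0,0.0009],"rot":[0,0,0],"grip":0.03},
  {"translation":[-0.0004,0,0.0009],"rot":[0,0,0],"grip":0.03},
  {"translation":[0,0,0],"rot":[0,0,0],"grip":0.03},
  {"translation":[0,0,0],"rot":[0,0,0],"grip":0.03},
  {"translation":[0,0,0],"rot":[0,0,0],"grip":0.03},
])

```text
t: 10.18
eef_pos: [0.5082, 0.0673, 0.1379]
tool_rot: [-0.011, 0.975, 0.05, 0.218]
contact_force: [-0.8, -0.3, -3.0]
gripper_width: 0.455
```

```bash
python3 st.py -43 0 6 25.3 2
```

```text
t 10.1833 nose mm [-43.2   -0.09   7.82] tilt 25.25 yaw -0.08 roll 0.00 F(bay) [-0.87 -0.19 -3.02] M [-0.08  0.77  0.02] q [-0.259  0.224 -0.053  2.344  0.614  0.172 -0.791] v 0.003
[{"translation": [-0.0003, -0.0001, 0.0008], "rot": [0.01, 0.03, -0.04], "grip": 0.03}, {"translation": [-0.0004, -0.0, 0.0009], "rot": [0.02, 0.02, -0.03], "grip": 0.03}]
```

>>> send_rows([
  {"translation":[-0.0004,0,0.0009],"rot":[0,0,0],"grip":0.03},
  {"translation":[-0.0004,0,0.0009],"rot":[0,0,0],"grip":0.03},
  {"translation":[0,0,0],"rot":[0,0,0],"grip":0.03},
  {"translation":[0,0,0],"rot":[0,0,0],"grip":0.03},
  {"translation":[0,0,0],"rot":[0,0,0],"grip":0.03},
])

```text
t: 10.6
eef_pos: [0.5083, 0.0673, 0.136]
tool_rot: [-0.011, 0.975, 0.05, 0.218]
contact_force: [-1.0, -0.3, -4.4]
gripper_width: 0.452
```

```bash
python3 st.py -43 0 5 25.3 2
```

```text
t 10.6 nose mm [-43.13  -0.08   5.85] tilt 25.25 yaw -0.08 roll 0.01 F(bay) [-1.02 -0.17 -4.44] M [-0.07  0.82 -0.06] q [-0.237  0.229 -0.077  2.344  0.659  0.172 -0.835] v 0.0038
[{"translation": [-0.0002, -0.0001, 0.0004], "rot": [0.01, 0.03, -0.04], "grip": 0.03}, {"translation": [-0.0001, -0.0, 0.0004], "rot": [0.02, 0.02, -0.03], "grip": 0.03}]
```

>>> send_rows([
  {"translation":[-0.0004,0,0.0009],"rot":[0,0,0],"grip":0.03},
  {"translation":[0,0,0],"rot":[0,0,0],"grip":0.03},
  {"translation":[0,0,0],"rot":[0,0,0],"grip":0.03},
  {"translation":[0,0,0],"rot":[0,0,0],"grip":0.03},
  {"translation":[0,0,0],"rot":[0,0,0],"grip":0.03},
])

```text
t: 11.02
eef_pos: [0.5086, 0.0674, 0.1355]
tool_rot: [-0.011, 0.974, 0.05, 0.219]
contact_force: [-4.0, -0.2, 5.3]
gripper_width: 0.454
```

```bash
python3 st.py
```

```text
t 11.0167 nose mm [-4.276e+01 -4.000e-02  5.320e+00] tilt 25.30 yaw -0.08 roll 0.00 F(bay) [-3.99  0.21  5.35] M [-0.21  1.28 -0.01] q [-0.226  0.231 -0.089  2.344  0.682  0.172 -0.857] v 0.0031
```

>>> send_rows([
  {"translation":[-0.0004,0,0.0009],"rot":[0,0,0],"grip":0.03},
  {"translation":[0,0,0],"rot":[0,0,0],"grip":0.03},
  {"translation":[0,0,0],"rot":[0,0,0],"grip":0.03},
  {"translation":[0,0,0],"rot":[0,0,0],"grip":0.03},
  {"translation":[0,0,0],"rot":[0,0,0],"grip":0.03},
])

```text
t: 11.43
eef_pos: [0.5089, 0.0674, 0.1353]
tool_rot: [-0.011, 0.974, 0.049, 0.219]
contact_force: [-8.8, -1.8, 18.5]
gripper_width: 0.455
```

```bash
python3 st.py
```

```text
t 11.4333 nose mm [-42.36  -0.08   5.13] tilt 25.37 yaw -0.08 roll -0.01 F(bay) [-8.94 -0.84 18.5 ] M [-0.24  2.09 -0.04] q [-0.217  0.232 -0.1    2.344  0.703  0.173 -0.879] v 0.0012
```

>>> send_rows([
  {"translation":[0.0006,0,-0.0014],"rot":[0,0,0],"grip":0.03},
  {"translation":[0,0,0],"rot":[0,0,0],"grip":0.03},
  {"translation":[0,0,0],"rot":[0,0,0],"grip":0.03},
  {"translation":[0,0,0],"rot":[0,0,0],"grip":0.03},
  {"translation":[0,0,0],"rot":[0,0,0],"grip":0.03},
])

```text
t: 11.85
eef_pos: [0.5085, 0.0675, 0.1356]
tool_rot: [-0.011, 0.975, 0.05, 0.218]
contact_force: [-1.4, -0.3, -0.0]
gripper_width: 0.452
```

```bash
python3 st.py -49 0 6.0 25 4
```

```text
t 11.85 nose mm [-42.95   0.05   5.44] tilt 25.26 yaw -0.08 roll 0.01 F(bay) [-1.39 -0.15 -0.03] M [-0.1   0.89  0.07] q [-0.209  0.231 -0.108  2.342  0.694  0.176 -0.869] v 0.0028
[{"translation": [-0.0012, 0.0, -0.0007], "rot": [0.0, -0.07, -0.02], "grip": 0.03}, {"translation": [-0.0012, 0.0, -0.0007], "rot": [0.01, -0.06, -0.01], "grip": 0.03}, {"translation": [-0.0012, 0.0, -0.0007], "rot": [0.0, -0.07, -0.02], "grip": 0.03}, {"translation": [-0.0013, 0.0, -0.0007], "rot": [0.01, -0.06, -0.02], "grip": 0.03}]
```

>>> send_rows([
  {"translation":[-0.0012,0,-0.0008],"rot":[0,-0.07,0],"grip":0.03},
  {"translation":[-0.0012,0,-0.0008],"rot":[0,-0.06,0],"grip":0.03},
  {"translation":[-0.0012,0,-0.0007],"rot":[0,-0.07,0],"grip":0.03},
  {"translation":[-0.0012,0,-0.0007],"rot":[0,-0.06,0],"grip":0.03},
  {"translation":[0,0,0],"rot":[0,0,0],"grip":0.03},
])

```text
t: 12.27
eef_pos: [0.5032, 0.067, 0.1366]
tool_rot: [-0.011, 0.975, 0.05, 0.217]
contact_force: [1.8, -0.2, -5.0]
gripper_width: 0.457
```

```bash
python3 st.py -51 0 6.0 25 4
```

```text
t 12.2667 nose mm [-48.61   0.1    6.55] tilt 25.06 yaw -0.07 roll 0.03 F(bay) [ 1.74 -0.39 -5.05] M [-0.14  0.08 -0.02] q [-0.2    0.222 -0.12   2.35   0.683  0.182 -0.859] v 0.0075
[{"translation": [-0.0006, 0.0, -0.0001], "rot": [-0.0, -0.01, -0.02], "grip": 0.03}, {"translation": [-0.0006, 0.0, -0.0001], "rot": [-0.0, -0.02, -0.01], "grip": 0.03}, {"translation": [-0.0005, 0.0, -0.0001], "rot": [-0.0, -0.01, -0.02], "grip": 0.03}, {"translation": [-0.0006, 0.0, -0.0001], "rot": [-0.0, -0.02, -0.02], "grip": 0.03}]
```

>>> send_rows([
  {"translation":[-0.001,0,0],"rot":[0,-0.03,0],"grip":0.03},
  {"translation":[-0.001,0,0],"rot":[0,-0.03,0],"grip":0.03},
  {"translation":[0,0,0],"rot":[0,0,0],"grip":0.03},
  {"translation":[0,0,0],"rot":[0,0,0],"grip":0.03},
  {"translation":[0,0,0],"rot":[0,0,0],"grip":0.03},
])

```text
t: 12.68
eef_pos: [0.5016, 0.067, 0.1359]
tool_rot: [-0.011, 0.975, 0.05, 0.216]
contact_force: [5.1, 1.1, -3.5]
gripper_width: 0.456
```

```bash
python3 st.py -53 0 6.0 25 4
```

```text
t 12.6833 nose mm [-50.31   0.29   5.84] tilt 25.01 yaw -0.08 roll 0.04 F(bay) [ 5.14  0.58 -3.52] M [ 0.09 -0.65 -0.01] q [-0.198  0.222 -0.123  2.353  0.692  0.181 -0.87 ] v 0.0039
[{"translation": [-0.0006, 0.0001, -0.0003], "rot": [-0.0, -0.0, -0.02], "grip": 0.03}, {"translation": [-0.0006, 0.0, -0.0003], "rot": [-0.0, -0.0, -0.01], "grip": 0.03}, {"translation": [-0.0006, 0.0001, -0.0004], "rot": [-0.01, -0.01, -0.02], "grip": 0.03}, {"translation": [-0.0006, 0.0, -0.0003], "rot": [0.0, 0.0, -0.02], "grip": 0.03}]
```

>>> send_rows([
  {"translation":[-0.001,0,-0.0005],"rot":[0,0,0],"grip":0.03},
  {"translation":[-0.001,0,-0.0005],"rot":[0,0,0],"grip":0.03},
  {"translation":[0,0,0],"rot":[0,0,0],"grip":0.03},
  {"translation":[0,0,0],"rot":[0,0,0],"grip":0.03},
  {"translation":[0,0,0],"rot":[0,0,0],"grip":0.03},
])

```text
t: 13.1
eef_pos: [0.4993, 0.0668, 0.1359]
tool_rot: [-0.011, 0.975, 0.05, 0.216]
contact_force: [6.1, -0.5, -4.9]
gripper_width: 0.457
```

```bash
python3 st.py -54 0 6.0 25 4
```

```text
t 13.1 nose mm [-52.56   0.33   5.85] tilt 25.01 yaw -0.08 roll 0.04 F(bay) [ 5.99 -1.12 -4.93] M [ 0.04 -0.9  -0.03] q [-0.198  0.219 -0.125  2.357  0.699  0.18  -0.878] v 0.0015
[{"translation": [-0.0003, 0.0001, -0.0002], "rot": [-0.0, -0.0, -0.02], "grip": 0.03}, {"translation": [-0.0003, 0.0, -0.0002], "rot": [-0.01, -0.0, -0.01], "grip": 0.03}, {"translation": [-0.0003, 0.0001, -0.0002], "rot": [0.0, -0.01, -0.02], "grip": 0.03}, {"translation": [-0.0003, 0.0, -0.0001], "rot": [-0.0, 0.0, -0.02], "grip": 0.03}]
```

>>> send_rows([
  {"translation":[-0.0012,0,-0.0006],"rot":[0,0,0],"grip":0.03},
  {"translation":[0,0,0],"rot":[0,0,0],"grip":0.03},
  {"translation":[0,0,0],"rot":[0,0,0],"grip":0.03},
  {"translation":[0,0,0],"rot":[0,0,0],"grip":0.03},
  {"translation":[0,0,0],"rot":[0,0,0],"grip":0.03},
])

```text
t: 13.52
eef_pos: [0.4986, 0.0667, 0.1361]
tool_rot: [-0.012, 0.975, 0.05, 0.217]
contact_force: [8.7, -0.1, -6.6]
gripper_width: 0.454
```

```bash
python3 st.py
```

```text
t 13.5167 nose mm [-53.23   0.38   6.06] tilt 25.05 yaw -0.08 roll 0.06 F(bay) [ 8.64 -0.95 -6.65] M [-0.04 -1.5  -0.03] q [-0.197  0.217 -0.126  2.359  0.703  0.179 -0.882] v 0.0023
```

>>> send_rows([
  {"translation":[-0.0009,0,-0.0005],"rot":[0,0,0],"grip":0.03},
  {"translation":[0,0,0],"rot":[0,0,0],"grip":0.03},
  {"translation":[0,0,0],"rot":[0,0,0],"grip":0.03},
  {"translation":[0,0,0],"rot":[0,0,0],"grip":0.03},
  {"translation":[0,0,0],"rot":[0,0,0],"grip":0.03},
])

```text
t: 13.93
eef_pos: [0.4982, 0.0668, 0.1364]
tool_rot: [-0.012, 0.975, 0.05, 0.217]
contact_force: [12.2, 0.3, -11.3]
gripper_width: 0.453
```

```bash
python3 st.py
```

```text
t 13.9333 nose mm [-53.48   0.52   6.34] tilt 25.11 yaw -0.07 roll 0.09 F(bay) [ 12.21  -0.98 -11.29] M [-0.06 -2.3   0.01] q [-0.197  0.216 -0.126  2.36   0.705  0.178 -0.885] v 0.0012
```

```bash
python3 st.py -53.4 0.2 5.6 22 4
```

```text
t 13.9333 nose mm [-53.48   0.52   6.34] tilt 25.11 yaw -0.07 roll 0.09 F(bay) [ 12.21  -0.98 -11.29] M [-0.06 -2.3   0.01] q [-0.197  0.216 -0.126  2.36   0.705  0.178 -0.885] v 0.0012
[{"translation": [0.0011, 0.0, 0.0011], "rot": [-0.01, -0.78, -0.02], "grip": 0.03}, {"translation": [0.001, 0.0001, 0.0012], "rot": [-0.02, -0.78, -0.01], "grip": 0.03}, {"translation": [0.0011, 0.0, 0.0011], "rot": [-0.01, -0.77, -0.02], "grip": 0.03}, {"translation": [0.0011, 0.0001, 0.0011], "rot": [-0.02, -0.78, -0.02], "grip": 0.03}]
```

>>> send_rows([
  {"translation":[0.0011,0,0.0011],"rot":[0,-0.78,0],"grip":0.03},
  {"translation":[0.0011,0.0001,0.0011],"rot":[0,-0.78,0],"grip":0.03},
  {"translation":[0.0011,0,0.0011],"rot":[0,-0.78,0],"grip":0.03},
  {"translation":[0.0011,0.0001,0.0011],"rot":[0,-0.78,0],"grip":0.03},
  {"translation":[0,0,0],"rot":[0,0,0],"grip":0.03},
])

```text
t: 14.35
eef_pos: [0.5043, 0.0672, 0.1342]
tool_rot: [-0.011, 0.98, 0.05, 0.19]
contact_force: [8.6, 0.6, -4.9]
gripper_width: 0.458
```

```bash
python3 st.py -53.6 0.2 5.6 18 5
```

```text
t 14.35 nose mm [-53.19   0.37   5.73] tilt 21.97 yaw -0.11 roll 0.11 F(bay) [ 8.66 -0.31 -4.92] M [ 0.16 -1.73  0.06] q [-0.072  0.244 -0.253  2.305  0.554  0.259 -0.718] v 0.0468
[{"translation": [0.0011, -0.0, 0.001], "rot": [-0.01, -0.79, -0.02], "grip": 0.03}, {"translation": [0.001, -0.0, 0.001], "rot": [-0.02, -0.8, -0.02], "grip": 0.03}, {"translation": [0.0011, -0.0, 0.0009], "rot": [-0.01, -0.79, -0.02], "grip": 0.03}, {"translation": [0.0011, -0.0, 0.001], "rot": [-0.02, -0.8, -0.02], "grip": 0.03}, {"translation": [0.0011, -0.0001, 0.0009], "rot": [-0.01, -0.79, -0.02], "grip": 0.03}]
```

>>> send_rows([
  {"translation":[0.0011,0,0.001],"rot":[0,-0.8,0],"grip":0.03},
  {"translation":[0.001,0,0.001],"rot":[0,-0.8,0],"grip":0.03},
  {"translation":[0.0011,0,0.001],"rot":[0,-0.8,0],"grip":0.03},
  {"translation":[0.0011,0,0.001],"rot":[0,-0.8,0],"grip":0.03},
  {"translation":[0.001,0,0.0009],"rot":[0,-0.8,0],"grip":0.03},
])

```text
t: 14.77
eef_pos: [0.5111, 0.068, 0.1315]
tool_rot: [-0.009, 0.986, 0.05, 0.157]
contact_force: [10.4, 0.1, -8.8]
gripper_width: 0.455
```

```bash
python3 st.py -53.6 0.2 5.6 14 5
```

```text
t 14.7667 nose mm [-53.36   0.44   5.56] tilt 18.05 yaw -0.07 roll 0.11 F(bay) [10.39 -0.92 -8.75] M [ 0.03 -2.43  0.01] q [ 0.008  0.28  -0.334  2.241  0.443  0.356 -0.592] v 0.2424
[{"translation": [0.0011, 0.0, 0.001], "rot": [-0.02, -0.81, -0.01], "grip": 0.03}, {"translation": [0.0012, 0.0, 0.001], "rot": [-0.02, -0.81, -0.01], "grip": 0.03}, {"translation": [0.0011, 0.0, 0.0009], "rot": [-0.01, -0.81, -0.02], "grip": 0.03}, {"translation": [0.0012, 0.0, 0.001], "rot": [-0.02, -0.81, -0.01], "grip": 0.03}, {"translation": [0.0011, 0.0, 0.0009], "rot": [-0.02, -0.81, -0.01], "grip": 0.03}]
```

>>> send_rows([
  {"translation":[0.0012,0,0.001],"rot":[0,-0.8,0],"grip":0.03},
  {"translation":[0.0012,0,0.001],"rot":[0,-0.8,0],"grip":0.03},
  {"translation":[0.0012,0,0.001],"rot":[0,-0.8,0],"grip":0.03},
  {"translation":[0,0,0],"rot":[0,0,0],"grip":0.03},
  {"translation":[0,0,0],"rot":[0,0,0],"grip":0.03},
])

```text
t: 15.18
eef_pos: [0.5154, 0.0684, 0.1297]
tool_rot: [-0.008, 0.989, 0.05, 0.136]
contact_force: [8.3, 1.4, -4.7]
gripper_width: 0.455
```

```bash
python3 st.py -53.6 0.2 5.6 12 5;python3 -c "
from look import *
look('6')"
```

```text
t 15.1833 nose mm [-53.23   0.43   5.49] tilt 15.68 yaw -0.08 roll 0.10 F(bay) [ 8.45  0.49 -4.67] M [ 0.1  -1.95  0.06] q [ 0.036  0.303 -0.362  2.202  0.399  0.413 -0.542] v 0.0086
[{"translation": [0.001, 0.0, 0.0009], "rot": [-0.02, -0.74, -0.01], "grip": 0.03}, {"translation": [0.001, 0.0, 0.0009], "rot": [-0.01, -0.73, -0.02], "grip": 0.03}, {"translation": [0.001, 0.0, 0.0008], "rot": [-0.02, -0.74, -0.01], "grip": 0.03}, {"translation": [0.001, 0.0, 0.0008], "rot": [-0.01, -0.73, -0.02], "grip": 0.03}, {"translation": [0.0011, 0.0, 0.0009], "rot": [-0.02, -0.74, -0.01], "grip": 0.03}]
drift [-0.02195646 -0.01168992  0.01124704]
top 164 offset cart axes mm [ 0.6   0.22 -0.88] 0.005933338913846134
drift [-0.03807762 -0.0276182   0.00863486]
side 943 offset cart axes mm [ 0.38 -0.1   0.1 ] 0.0036214902160268073
15.2833 (array([-0.0532701 ,  0.0003858 ,  0.00549777]), np.float64(15.693155640534208), np.float64(-0.07092865989296197), np.float64(0.09481820366470492)) [ 7.50861322 -0.04415764 -4.14659109] [ 0.15634556 -1.98941148  0.00264943]
```

View pics/side6.png

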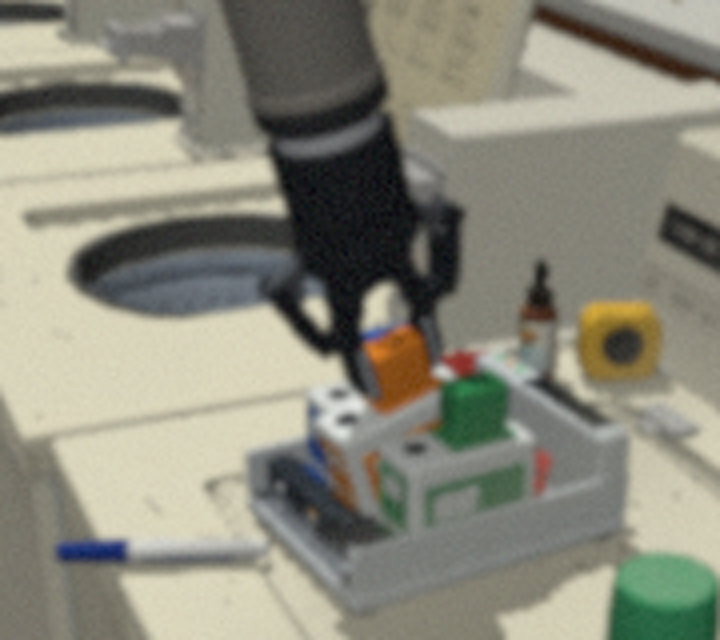

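View pics/top6.png

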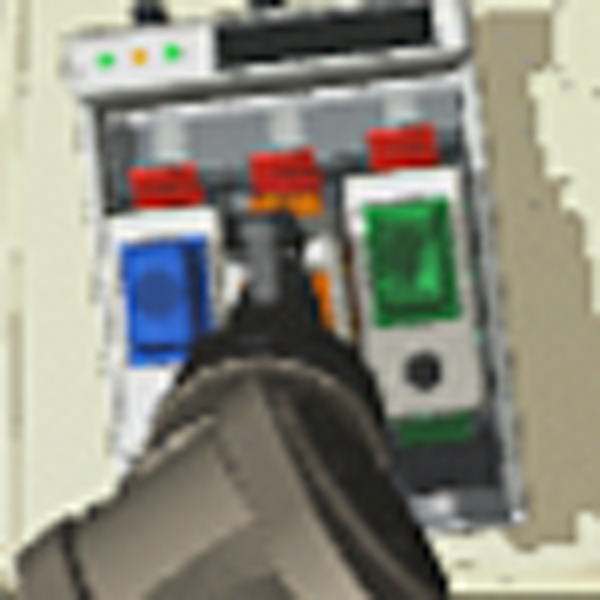

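>>> send_rows([
  {"translation":[0.001,0,0.0009],"rot":[0,-0.74,0],"grip":0.03},
  {"translation":[0.001,0,0.0009],"rot":[0,-0.74,0],"grip":0.03},
  {"translation":[0.001,0,0.0009],"rot":[0,-0.74,0],"grip":0.03},
  {"translation":[0.001,0,0.0008],"rot":[0,-0.74,0],"grip":0.03},
  {"translation":[0,0,0],"rot":[0,0,0],"grip":0.03},
], force=110)

```text
t: 15.7
eef_pos: [0.5205, 0.0689, 0.1273]
tool_rot: [-0.006, 0.993, 0.051, 0.111]
contact_force: [8.2, 1.1, -2.5]
gripper_width: 0.454
```

```bash
python3 st.py -53.7 0.2 5.5 10 4
```

```text
t 15.7 nose mm [-53.19   0.41   5.48] tilt 12.72 yaw -0.08 roll 0.10 F(bay) [ 8.27  0.21 -2.48] M [ 0.14 -1.9   0.05] q [ 0.059  0.332 -0.385  2.155  0.358  0.482 -0.493] v 0.0202
[{"translation": [0.0009, -0.0, 0.0008], "rot": [-0.02, -0.68, -0.02], "grip": 0.03}, {"translation": [0.0008, -0.0, 0.0008], "rot": [-0.02, -0.68, -0.02], "grip": 0.03}, {"translation": [0.0009, -0.0, 0.0008], "rot": [-0.02, -0.68, -0.02], "grip": 0.03}, {"translation": [0.0009, -0.0, 0.0008], "rot": [-0.02, -0.68, -0.02], "grip": 0.03}]
```

>>> send_rows([
  {"translation":[0.0009,0,0.0008],"rot":[0,-0.68,0],"grip":0.03},
  {"translation":[0.0008,0,0.0008],"rot":[0,-0.68,0],"grip":0.03},
  {"translation":[0.0009,0,0.0008],"rot":[0,-0.68,0],"grip":0.03},
  {"translation":[0.0009,0,0.0008],"rot":[0,-0.68,0],"grip":0.03},
  {"translation":[0,0,0],"rot":[0,0,0],"grip":0.03},
])

```text
t: 16.12
eef_pos: [0.5249, 0.0694, 0.1249]
tool_rot: [-0.005, 0.995, 0.051, 0.087]
contact_force: [8.6, 0.8, -4.4]
gripper_width: 0.451
```

```bash
python3 st.py -53.7 0.2 5.5 7.5 4
```

```text
t 16.1167 nose mm [-53.27   0.43   5.43] tilt 10.05 yaw -0.08 roll 0.10 F(bay) [ 8.63 -0.04 -4.38] M [ 0.2  -2.32 -0.02] q [ 0.073  0.36  -0.399  2.114  0.33   0.544 -0.459] v 0.0165
[{"translation": [0.0008, 0.0, 0.0008], "rot": [-0.02, -0.64, -0.02], "grip": 0.03}, {"translation": [0.0009, 0.0, 0.0007], "rot": [-0.03, -0.64, -0.02], "grip": 0.03}, {"translation": [0.0008, 0.0, 0.0007], "rot": [-0.02, -0.64, -0.01], "grip": 0.03}, {"translation": [0.0008, 0.0, 0.0008], "rot": [-0.02, -0.63, -0.02], "grip": 0.03}]
```

>>> send_rows([
  {"translation":[0.0008,0,0.0008],"rot":[0,-0.64,0],"grip":0.03},
  {"translation":[0.0008,0,0.0008],"rot":[0,-0.64,0],"grip":0.03},
  {"translation":[0.0008,0,0.0007],"rot":[0,-0.64,0],"grip":0.03},
  {"translation":[0.0008,0,0.0007],"rot":[0,-0.64,0],"grip":0.03},
  {"translation":[0,0,0],"rot":[0,0,0],"grip":0.03},
])

```text
t: 16.53
eef_pos: [0.5288, 0.0698, 0.1227]
tool_rot: [-0.004, 0.997, 0.051, 0.066]
contact_force: [9.7, 0.9, -2.3]
gripper_width: 0.454
```

```bash
python3 st.py -53.7 0.2 5.4 5.5 4
```

```text
t 16.5333 nose mm [-53.52   0.46   5.69] tilt 7.53 yaw -0.06 roll 0.10 F(bay) [ 9.71 -0.05 -2.28] M [ 0.33 -2.96  0.1 ] q [ 0.081  0.386 -0.407  2.075  0.308  0.601 -0.434] v 0.0178
[{"translation": [0.0007, 0.0, 0.0007], "rot": [-0.02, -0.51, -0.01], "grip": 0.03}, {"translation": [0.0007, 0.0, 0.0007], "rot": [-0.02, -0.51, -0.02], "grip": 0.03}, {"translation": [0.0007, 0.0, 0.0007], "rot": [-0.03, -0.5, -0.01], "grip": 0.03}, {"translation": [0.0007, 0.0001, 0.0006], "rot": [-0.02, -0.51, -0.02], "grip": 0.03}]
```

>>> send_rows([
  {"translation":[0.0007,0,0.0007],"rot":[0,-0.51,0],"grip":0.03},
  {"translation":[0.0007,0,0.0007],"rot":[0,-0.51,0],"grip":0.03},
  {"translation":[0.0007,0,0.0007],"rot":[0,-0.51,0],"grip":0.03},
  {"translation":[0.0007,0,0.0007],"rot":[0,-0.51,0],"grip":0.03},
  {"translation":[0,0,0],"rot":[0,0,0],"grip":0.03},
])

```text
t: 16.95
eef_pos: [0.5321, 0.0702, 0.1203]
tool_rot: [-0.003, 0.998, 0.051, 0.048]
contact_force: [10.8, 1.6, -0.5]
gripper_width: 0.446
```

```bash
python3 st.py -53.7 0.2 5.4 3.5 4
```

```text
t 16.95 nose mm [-53.5    0.5    5.34] tilt 5.51 yaw -0.06 roll 0.09 F(bay) [10.93  0.53 -0.51] M [ 0.23 -2.85  0.04] q [ 0.084  0.408 -0.412  2.044  0.295  0.646 -0.417] v 0.0132
[{"translation": [0.0007, 0.0, 0.0006], "rot": [-0.02, -0.5, -0.01], "grip": 0.03}, {"translation": [0.0007, 0.0, 0.0006], "rot": [-0.02, -0.5, -0.02], "grip": 0.03}, {"translation": [0.0007, 0.0001, 0.0006], "rot": [-0.03, -0.51, -0.01], "grip": 0.03}, {"translation": [0.0007, -0.0, 0.0006], "rot": [-0.02, -0.5, -0.01], "grip": 0.03}]
```

>>> send_rows([
  {"translation":[0.0007,0,0.0007],"rot":[0,-0.5,0],"grip":0.03},
  {"translation":[0.0007,0,0.0007],"rot":[0,-0.5,0],"grip":0.03},
  {"translation":[0.0007,0,0.0007],"rot":[0,-0.5,0],"grip":0.03},
  {"translation":[0.0007,0,0.0006],"rot":[0,-0.5,0],"grip":0.03},
  {"translation":[0,0,0],"rot":[0,0,0],"grip":0.03},
])

```text
t: 17.37
eef_pos: [0.5352, 0.0705, 0.118]
tool_rot: [-0.002, 0.998, 0.051, 0.031]
contact_force: [10.6, 1.6, 1.1]
gripper_width: 0.45
```

```bash
python3 st.py -53.7 0.2 5.4 1.5 4; python3 -c "
from look import *
look('7')"
```

```text
t 17.3667 nose mm [-53.42   0.45   5.19] tilt 3.53 yaw -0.06 roll 0.09 F(bay) [10.66  0.51  1.09] M [ 0.24 -2.71  0.13] q [ 0.086  0.43  -0.414  2.013  0.283  0.689 -0.402] v 0.0119
[{"translation": [0.0007, 0.0, 0.0006], "rot": [-0.02, -0.51, -0.02], "grip": 0.03}, {"translation": [0.0007, 0.0, 0.0005], "rot": [-0.02, -0.51, -0.01], "grip": 0.03}, {"translation": [0.0006, 0.0, 0.0006], "rot": [-0.02, -0.5, -0.02], "grip": 0.03}, {"translation": [0.0007, 0.0001, 0.0005], "rot": [-0.03, -0.51, -0.01], "grip": 0.03}]
drift [-0.01901367  0.00233876  0.02398344]
top 2 offset cart axes mm [0. 0. 0.] 0.012
drift [-0.03235026  0.01602421  0.01907036]
side 772 offset cart axes mm [0.65 0.04 0.25] 0.004120993651692941
17.4667 (array([-0.05342167,  0.00047055,  0.00520016]), np.float64(3.5620962676295425), np.float64(-0.059366133516902), np.float64(0.08829332053895986)) [12.49916395  1.52112149  0.17983394] [ 0.26997417 -2.82745836  0.08918407]
```

View pics/side7.png

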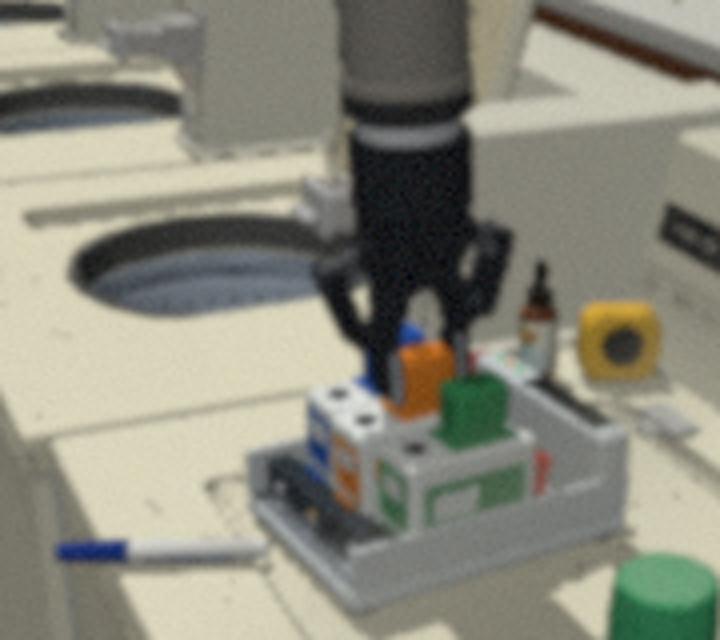

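>>> send_rows([
  {"translation":[0.0007,0,0.0006],"rot":[0,-0.5,0],"grip":0.03},
  {"translation":[0.0007,0,0.0006],"rot":[0,-0.5,0],"grip":0.03},
  {"translation":[0.0007,0,0.0006],"rot":[0,-0.5,0],"grip":0.03},
  {"translation":[0.0007,0,0.0006],"rot":[0,-0.5,0],"grip":0.03},
  {"translation":[0,0,0],"rot":[0,0,0],"grip":0.03},
])

```text
t: 17.88
eef_pos: [0.5383, 0.0708, 0.1157]
tool_rot: [-0.001, 0.999, 0.051, 0.014]
contact_force: [11.0, 0.9, 1.6]
gripper_width: 0.449
```

```bash
python3 st.py -53.7 0.2 5.2 0 4
```

```text
t 17.8833 nose mm [-53.38   0.48   5.19] tilt 1.55 yaw -0.06 roll 0.09 F(bay) [11.04 -0.25  1.62] M [ 0.26 -2.77  0.08] q [ 0.087  0.452 -0.416  1.983  0.273  0.732 -0.389] v 0.0111
[{"translation": [0.0005, 0.0, 0.0005], "rot": [-0.02, -0.39, -0.02], "grip": 0.03}, {"translation": [0.0005, 0.0, 0.0004], "rot": [-0.02, -0.39, -0.01], "grip": 0.03}, {"translation": [0.0005, 0.0001, 0.0005], "rot": [-0.03, -0.39, -0.02], "grip": 0.03}, {"translation": [0.0005, -0.0, 0.0005], "rot": [-0.02, -0.39, -0.01], "grip": 0.03}]
```

>>> send_rows([
  {"translation":[0.0005,0,0.0006],"rot":[0,-0.4,0],"grip":0.03},
  {"translation":[0.0005,0,0.0006],"rot":[0,-0.4,0],"grip":0.03},
  {"translation":[0.0005,0,0.0006],"rot":[0,-0.4,0],"grip":0.03},
  {"translation":[0.0004,0,0.0006],"rot":[0,-0.4,0],"grip":0.03},
  {"translation":[0,0,0],"rot":[0,0,0],"grip":0.03},
])

```text
t: 18.3
eef_pos: [0.5406, 0.0712, 0.114]
tool_rot: [-0.001, 0.999, 0.051, 0.0]
contact_force: [10.3, 0.3, 6.7]
gripper_width: 0.444
```

```bash
python3 st.py; python3 -c "
from look import *
look('8')"
```

```text
t 18.3 nose mm [-53.36   0.56   5.31] tilt 0.01 yaw -0.06 roll 0.08 F(bay) [10.26 -0.79  6.66] M [ 0.2  -2.72 -0.01] q [ 0.087  0.469 -0.417  1.959  0.266  0.765 -0.38 ] v 0.0142
drift [ 0.01383481 -0.0005512   0.00869355]Traceback (most recent call last):
  File "<string>", line 3, in <module>
    look('8')
    ~~~~^^^^^
  File "look.py", line 15, in look
    oo,D,zz=rays(c,m)
            ~~~~^^^^^
  File "fit.py", line 7, in rays
    n=cv2.undistortPoints(np.stack([u,v],-1).reshape(-1,1,2).astype(float),r["mtx"],r["dist"]).reshape(-1,2)
      ~~~~~~~~~~~~~~~~~~~^^^^^^^^^^^^^^^^^^^^^^^^^^^^^^^^^^^^^^^^^^^^^^^^^^^^^^^^^^^^^^^^^^^^^
cv2.error: OpenCV(4.12.0) /io/opencv/modules/calib3d/src/undistort.dispatch.cpp:347: error: (-215:Assertion failed) CV_IS_MAT(_src) && CV_IS_MAT(_dst) && (_src->rows == 1 || _src->cols == 1) && (_dst->rows == 1 || _dst->cols == 1) && _src->cols + _src->rows - 1 == _dst->rows + _dst->cols - 1 && (CV_MAT_TYPE(_src->type) == CV_32FC2 || CV_MAT_TYPE(_src->type) == CV_64FC2) && (CV_MAT_TYPE(_dst->type) == CV_32FC2 || CV_MAT_TYPE(_dst->type) == CV_64FC2) in function 'cvUndistortPointsInternal'
```

```bash
cat > look2.py <<'E'
from fit import *
from plan import *
def look2(tag,grip=True):
    for n in("side","top"):
        c=read_camera(n); np.savez(f"{n}{tag}.npz",**c)
        b=(250,130,350,230) if n=="side" else (255,165,330,240)
        cv2.imwrite(f"pics/{n}{tag}.png",cv2.resize(c["pixels"][b[1]:b[3],b[0]:b[2],::-1],None,fx=6,fy=6,interpolation=cv2.INTER_CUBIC))
        W=cloud(c); ez=R.from_euler('z',YAW); hsv=cv2.cvtColor(c["pixels"],cv2.COLOR_RGB2HSV)
        for nm,y0,xs in(("fresh",0,0),("blue",.047,-.0023),("green",-.047,.0025)):
            base=np.r_[C0,.076]+ez.apply([xs,y0,0])
            l=(W-base)@ez.as_matrix()
            m=(np.abs(l)<[.07,.024,.062]).all(-1)&(hsv[...,2]>=60)&(W[...,2]>.06)
            if m.sum()<40: print(n,nm,m.sum(),"too few");continue
            oo,D,zz=rays(c,m)
            def cost(q):
                return np.minimum(np.abs(cast(oo,D,CART,base+ez.apply(q[:3]),ez*R.from_euler('zy',[q[3],-q[4]]))-zz),.012).sum()
            x0=np.zeros(5)
            for k in range(3):
                q=minimize(cost,x0,method='Nelder-Mead',options=dict(initial_simplex=np.vstack([x0,x0+np.diag([.004,.004,.004,.03,.03])]),xatol=1e-5,fatol=1e-7,maxiter=1500)); x0=q.x
            e=base+ez.apply(q.x[:3])
            l2=ez.inv().apply(e-np.r_[C0,.076])
            print(n,nm,m.sum(),"bay xyz mm",(l2*1000).round(2),"yaw,tilt deg",np.degrees(q.x[3:]).round(2),"res",(q.fun/m.sum()*1000).round(2))
        H,S,V=[hsv[...,i].astype(int) for i in range(3)]
        red=((H<4)|(H>175))&(S>120)&(V>70)
        L=(W-np.r_[C0,0])@ez.as_matrix()
        for nm,y0 in(("blue",.047),("mid",0),("green",-.047)):
            k=red&(abs(L[...,1]-y0)<.022)&(abs(L[...,0]-.065)<.04)
            if k.sum()>5: print(n,"catch",nm,k.sum(),"mean",(L[k].mean(0)*1000).round(1))
E
python3 -c "
from look2 import *
look2('8')"
```

```text
side fresh 513 bay xyz mm [-3.15  0.57  0.06] yaw,tilt deg [-0.51  1.22] res 3.26
side blue 246 bay xyz mm [-1.81 47.27 -0.6 ] yaw,tilt deg [ 0.07 -0.47] res 1.64
side green 812 bay xyz mm [  2.74 -47.24  -0.35] yaw,tilt deg [-0.15 -0.42] res 1.75
top fresh 0 too few
top blue 0 too few
top green 206 bay xyz mm [  2.28 -47.03  -0.75] yaw,tilt deg [ 0.44 -0.07] res 3.26
top catch green 39 mean [ 65.7 -47.8  53.9]
```

View pics/side8.png

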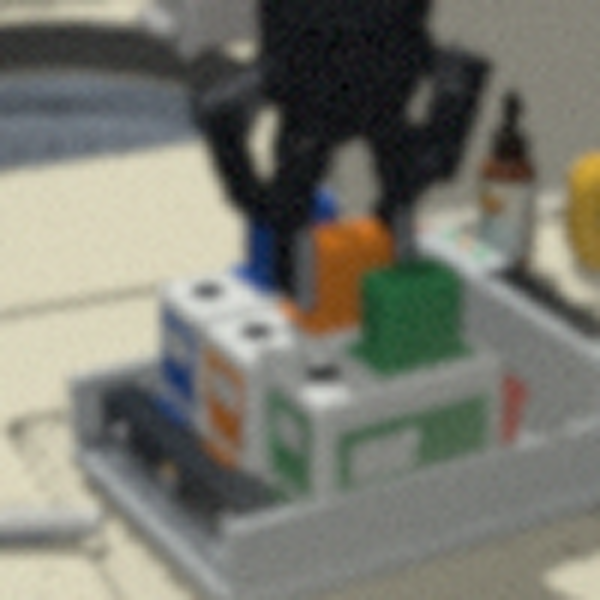

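View pics/top8.png

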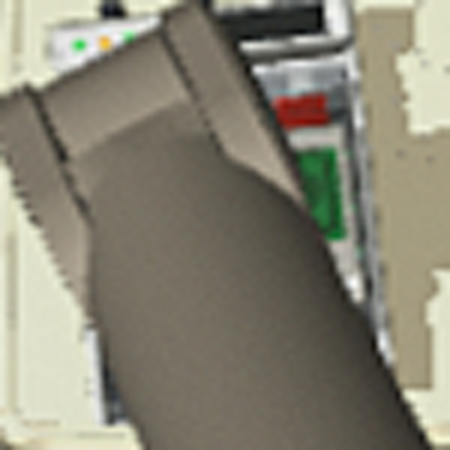

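>>> send_rows([
  {"translation":[0.0004,0,0.0005],"rot":[0,-0.4,0],"grip":0.03},
  {"translation":[0.0004,0,0.0005],"rot":[0,-0.4,0],"grip":0.03},
  {"translation":[0,0,0],"rot":[0,0,0],"grip":0.03},
  {"translation":[0,0,0],"rot":[0,0,0],"grip":0.03},
  {"translation":[0,0,0],"rot":[0,0,0],"grip":0.03},
])

```text
t: 18.87
eef_pos: [0.5416, 0.0712, 0.1143]
tool_rot: [-0.0, 0.999, 0.051, -0.006]
contact_force: [5.0, -1.3, 17.5]
gripper_width: 0.448
```

```bash
python3 st.py
```

```text
t 18.8667 nose mm [-53.34   0.49   6.47] tilt -0.69 yaw -0.06 roll 0.05 F(bay) [ 4.83 -1.77 17.53] M [ 0.05 -2.2   0.03] q [ 0.087  0.476 -0.418  1.948  0.262  0.783 -0.376] v 0.0018
```

>>> send_rows([
  {"translation":[0,0,-0.0006],"rot":[0,0.4,0],"grip":0.03},
  {"translation":[0,0,-0.0006],"rot":[0,0.3,0],"grip":0.03},
  {"translation":[0,0,0],"rot":[0,0,0],"grip":0.03},
  {"translation":[0,0,0],"rot":[0,0,0],"grip":0.03},
  {"translation":[0,0,0],"rot":[0,0,0],"grip":0.03},
], force=60)

```text
t: 19.28
eef_pos: [0.5407, 0.0711, 0.1141]
tool_rot: [-0.001, 0.999, 0.051, -0.001]
contact_force: [7.6, 1.9, 6.3]
gripper_width: 0.449
```

```bash
python3 st.py
```

```text
t 19.2833 nose mm [-53.48   0.48   5.49] tilt -0.11 yaw -0.06 roll 0.07 F(bay) [7.8  1.15 6.28] M [ 0.23 -2.65 -0.03] q [ 0.087  0.47  -0.417  1.957  0.265  0.769 -0.38 ] v 0.0029
```

>>> send_rows([
  {"translation":[0,0,-0.0005],"rot":[0,0,0],"grip":0.045},
  {"translation":[0,0,0],"rot":[0,0,0],"grip":0.055},
  {"translation":[0,0,0],"rot":[0,0,0],"grip":0.07},
  {"translation":[0,0,0],"rot":[0,0,0],"grip":0.0854},
  {"translation":[0,0,0],"rot":[0,0,0],"grip":0.0854},
])

```text
t: 19.7
eef_pos: [0.5354, 0.0698, 0.1116]
tool_rot: [0.001, 0.999, 0.051, -0.007]
contact_force: [0.9, 1.2, 0.5]
gripper_width: 0.994
```

>>> send_rows([
  {"translation":[0,0,0],"rot":[0,0,0],"grip":0.0854},
  {"translation":[0,0,0],"rot":[0,0,0],"grip":0.0854},
  {"translation":[0,0,-0.003],"rot":[0,0,0],"grip":0.0854},
  {"translation":[0,0,-0.006],"rot":[0,0,0],"grip":0.0854},
  {"translation":[0,0,-0.01],"rot":[0,0,0],"grip":0.0854},
])

```text
t: 20.12
eef_pos: [0.5366, 0.0701, 0.1315]
tool_rot: [0.0, 0.999, 0.051, -0.006]
contact_force: [-0.2, -0.1, -1.0]
gripper_width: 1.003
```

```bash
python3 st.py;python3 -c "
from look2 import *
look2('9')"
```

```text
t 20.1167 nose mm [-58.39  -0.26  23.57] tilt -0.67 yaw -0.06 roll 0.00 F(bay) [-0.23 -0.12 -0.98] M [ 0.   -0.02  0.02] q [ 0.097  0.444 -0.427  1.949  0.245  0.811 -0.363] v 0.2532
side fresh 486 bay xyz mm [ 0.22  0.15 -0.21] yaw,tilt deg [-0.54 -0.29] res 2.56
side blue 363 bay xyz mm [-1.78 46.99 -0.5 ] yaw,tilt deg [-1.56 -0.53] res 1.73
side green 791 bay xyz mm [  2.75 -47.28  -0.28] yaw,tilt deg [ 0.11 -0.36] res 1.67
top fresh 0 too few
top blue 0 too few
top green 219 bay xyz mm [  2.72 -46.99  -0.54] yaw,tilt deg [0.42 0.89] res 2.93
top catch green 39 mean [ 66.1 -47.6  53.1]
```

View pics/side9.png

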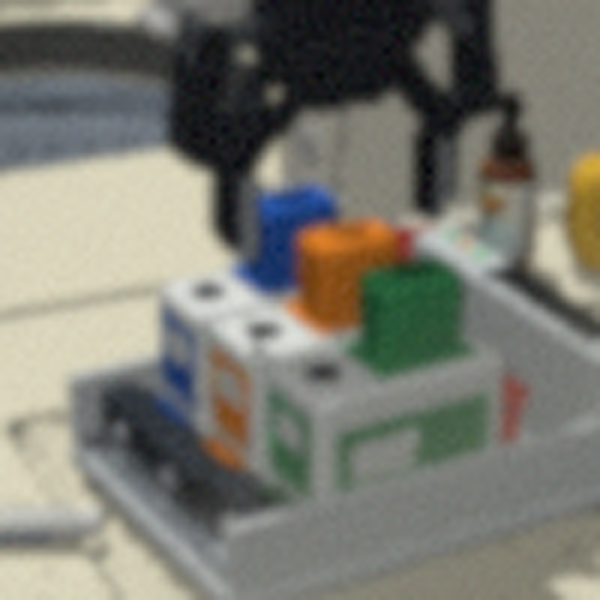

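>>> send_rows([
  {"translation":[0,0,-0.02],"rot":[0,0,0],"grip":0.0854},
  {"translation":[0,0,-0.025],"rot":[0,0,0],"grip":0.0854},
  {"translation":[0,0,-0.03],"rot":[0,0,0],"grip":0.0854},
  {"translation":[0,0,-0.03],"rot":[0,0,0],"grip":0.0854},
  {"translation":[0,0,-0.03],"rot":[0,0,0],"grip":0.0854},
])

```text
t: 20.63
eef_pos: [0.5383, 0.0703, 0.2682]
tool_rot: [0.0, 0.999, 0.051, -0.005]
contact_force: [1.2, 0.4, -0.5]
gripper_width: 0.996
```

>>> send_rows([
  {"translation":[0,-0.03,0],"rot":[0,0,0],"grip":0.0854},
  {"translation":[0,-0.035,0],"rot":[0,0,0],"grip":0.0854},
  {"translation":[0,-0.04,0],"rot":[0,0,0],"grip":0.0854},
  {"translation":[0,-0.04,0],"rot":[0,0,0],"grip":0.0854},
  {"translation":[0,-0.04,0],"rot":[0,0,0],"grip":0.0854},
])

```text
t: 21.05
eef_pos: [0.5195, 0.2558, 0.2672]
tool_rot: [0.0, 0.999, 0.05, -0.004]
contact_force: [-0.0, 0.9, 1.1]
gripper_width: 1.0
```

>>> send_rows([
  {"translation":[0,-0.03,0],"rot":[0,0,0],"grip":0.0854},
  {"translation":[0,-0.02,0],"rot":[0,0,0],"grip":0.0854},
  {"translation":[0,0,0],"rot":[0,0,0],"grip":0.0854},
  {"translation":[0,0,0],"rot":[0,0,0],"grip":0.0854},
  {"translation":[0,0,0],"rot":[0,0,0],"grip":0.0854},
])

```text
t: 21.47
eef_pos: [0.5151, 0.3029, 0.2664]
tool_rot: [0.001, 0.999, 0.05, -0.005]
contact_force: [0.5, 0.0, 1.1]
gripper_width: 0.996
```

```bash
python3 st.py;python3 -c "
from look2 import *
look2('10')"
```

```text
t 21.4667 nose mm [-55.73 233.54 158.42] tilt -0.57 yaw -0.13 roll -0.05 F(bay) [ 0.54 -0.04  1.06] M [-0.07 -0.03 -0.02] q [-0.216  0.391 -0.544  1.691  0.215  1.129 -0.72 ] v 0.0175
side fresh 452 bay xyz mm [ 0.12  0.23 -0.08] yaw,tilt deg [-0.95  0.08] res 1.75
side blue 389 bay xyz mm [-1.78 46.92 -0.47] yaw,tilt deg [-1.89 -0.28] res 1.72
side green 799 bay xyz mm [  2.62 -47.17  -0.2 ] yaw,tilt deg [-0.   -0.41] res 1.6
top fresh 466 bay xyz mm [-0.66  0.42 -0.66] yaw,tilt deg [-0.28 -0.13] res 2.81
top blue 474 bay xyz mm [-2.78 47.33 -0.82] yaw,tilt deg [-0.12 -0.46] res 2.67
top green 460 bay xyz mm [  2.04 -47.15  -0.85] yaw,tilt deg [ 0.73 -0.22] res 2.99
top catch blue 42 mean [60.9 46.3 55.1]
top catch mid 38 mean [61.8 -0.7 56.6]
top catch green 42 mean [ 65.8 -47.5  53. ]
```

View pics/top10.png

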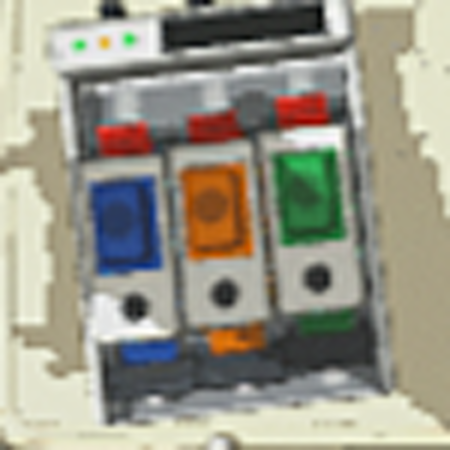

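View pics/side10.png

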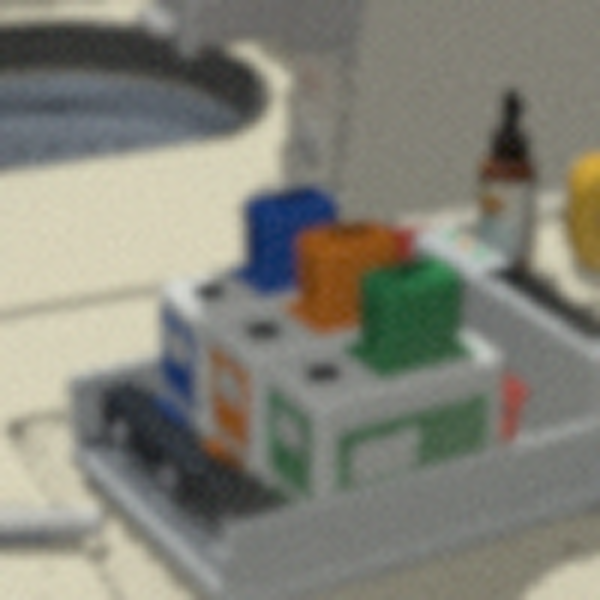

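Run:
```python
from fit import *
from plan import *
ez=R.from_euler('z',YAW)
r0=np.load("top0.npz");r1=np.load("top10.npz")
# rectify red-ness at plane z=.064, profile along x for each catch
def prof(r,y0):
    xs=np.arange(.045,.085,.0005); ys=np.arange(y0-.008,y0+.0081,.001)
    X,Y=np.meshgrid(xs,ys,indexing='ij')
    P=np.dstack([X,Y,np.full(X.shape,.064)]).reshape(-1,3)
    uv=proj(r,np.r_[C0,0]+ez.apply(P)).reshape(*X.shape,2).astype(np.float32)
    im=cv2.remap(r["pixels"],uv[...,0],uv[...,1],cv2.INTER_LINEAR).astype(float)
    f=(im[...,0]-np.maximum(im[...,1],im[...,2])).mean(1)
    h=f.max()/2
    i=np.nonzero(f>h)[0]
    def cr(a,b): return xs[a]+(h-f[a])/(f[b]-f[a])*(xs[b]-xs[a])
    return cr(i[0]-1,i[0])*1000,cr(i[-1]+1,i[-1])*1000
for n,y in(("blue",.047),("mid",0),("green",-.0475)):
    print(n,np.round(prof(r0,y),2),np.round(prof(r1,y),2))
```

```text
blue [51.57 67.21] [52.45 67.16]
mid [50.24 68.1 ] [53.46 67.97]
green [56.51 72.37] [56.94 72.41]
```

Run:
```python
from station import *
o=get_obs(); print(o['t'],abs(o['joint_vel']).max(),o['contact_force'])
print(hand_in())
```

```text
21.5667 0.0034931923216713944 [-0.75217061 -0.73140143  0.13923163]
the job is handed in; nothing more can be done
None
```

The orange cartridge is in the middle bay, sitting flat with the red catch closed over its heel. I handed the job in at about 21.6 s with the gripper open and clear of everything.

**How it went:** I gripped the handle across its length and lowered the cartridge into the gap tilted about 25°. I felt for the cradle floor and pushed the toe under the bar against the valve pin until it met the wall. Then I swung the heel down and let go. The highest contact force in the readings was about 22 N, briefly, while feeling for the floor. I read forces between moves rather than continuously.

**Last checks:**
- **Catch:** its rear edge is back where it was before the insertion (68.0 mm against 68.1 mm), so it is fully sprung forward.
- **Fresh cartridge:** it is as flat as its neighbours to within about 0.5°, and its height matches to within about 0.5 mm.
- **Blue and green cartridges:** they are where they started to within about 0.5 mm. Single-camera fits put their yaw up to about 2° off, which I take to be noise because the two cameras don't agree on it.
- **Bystanders:** I did not measure these again. The arm never went near them and nothing looks moved in the close-up pictures.

**Disagreements:**
- The cameras differ by 0.5–1 mm along the bays.
- Feeling put the cradle about 1 mm further back than the pictures did.
- The fresh cartridge sits about 1.4 mm further back in its cradle than the other two. That fits the valve spring holding it against its stop.

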